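# Clear the drill fixture, run the carriage home and lock it

### The job

First take the stray black offcut out of the slideway of the drilling fixture and put it in the flat metal scrap tray. Then slide the carriage along the slideway right up against the end stop, and lock it there: pull the sprung selector knob up, turn it until its stop finger points straight across the slideway behind the carriage, and let it drop fully home into that last notch (not the halfway one). Do not knock over or shove aside the other things on the bench.

Things in the scene. Friction and masses are not known exactly. Their poses are not given: they have to be found in the camera images.
- fixture: Drilling fixture fixed to the bench: aluminium bed plate 12 mm thick, x=-130 to 70, y=-160 to 200 mm. Origin on the bench (z=0) under the middle of the slideway, which runs along y between two steel strips (x=+-42 mm, 8 mm wide, 8 mm high on the plate). The selector's upright axis is at x=-90, y=74 mm, beside the slideway.
- end_stop (a point): Middle of the end stop's face, at fixture (0, 170, 32) mm: a dark steel block at the +y end of the slideway, 92 mm wide, 52 mm high above the bench. A drill-guide arm overhangs it back to fixture y=148 mm, 56 to 74 mm above the bench. Axes as the fixture's.
- offcut: Stray black acrylic offcut, a bar 50 (its x) x 22 (its y) x 14 mm (z), about 30 g, loose, lying flat on the bed plate in the slideway between carriage and end stop, roughly across the slideway. Origin at the centre of its underside. Pinch its 22 mm width.
- scrap_tray: Open flat bare-metal scrap tray fixed to the bench, 150 (x) x 130 (y) x 35 mm high, walls and floor 4 mm. Origin at the centre of its underside. It stands to the left or to the right of the fixture.
- carriage (a joint): Carriage position (m), growing towards the end stop (fixture +y): 0 = far end, 0.24 = against the stop (home). Steel block 72 mm wide, 80 mm long along the slideway, top 48 mm above the bench, a black blank on it; centre at fixture x=0, y=-110 mm + this value; rear face at y=90 mm when home. Slides with about 2 N of friction, stays where left.
- carriage_handle (a point): Grip point of the carriage's black upright handle: a bar 40 mm wide (fixture x), 12 mm thick along the slideway (pinch this), from 48 to 88 mm above the bench; the point is on its centre line 72 mm above the bench, 22 mm behind the carriage's centre. Axes as the fixture's.
- knob_grip (a point): Grip point of the selector knob, on its upright axis: a black upright bar 42 mm long (this point's x), 13 mm thick (its y, pinch this) on a dark disc of radius 32 mm. Knob down: disc top 44, this point 70, bar top 84 mm above the bench. The x axis points along the stop finger and turns with the knob; z is up.
- finger_tip (a point): End of the steel stop finger, a flat bar 12 mm wide, 10 mm thick, that sticks out of the knob's disc along the knob's x axis to 86 mm from the knob's axis, 39 mm above the bench when the knob is down. It lifts and turns with the knob.
- pull (a joint): How far the knob is pulled up (m): 0 = dropped fully home, 0.016 = top of travel. A spring pulls it down with about 9 N, 13 N when fully up. Its pin clears the notches from about 0.012.
- swivel (a joint): Turn of the knob (rad), counter-clockwise from above positive. Starts in a wide open notch (-0.13 to 0.13), finger along the slideway, away from the end stop. Narrow notches (play about +-0.06): halfway at 0.65 (one raised dot), lock at 1.25 (two dots; finger straight across the slideway, knob x along fixture x). Turns on to 1.55. Cannot leave a notch when down.
- spray_can: Bystander: upright aluminium spray can, radius 30 mm, 170 mm high; origin at the underside. It stands on the other side of the fixture from the tray.
- glue_bottle: Bystander: white upright bottle, radius 22 mm, 120 mm high.
- tape_roll: Bystander: cardboard-coloured tape ring lying flat, radius 35 mm, 22 mm high.
- weight: Bystander: small steel weight with a waisted knob on top, radius 22 mm, 58 mm high, on the left.
- paint_tin: Bystander: steel tin, radius 45 mm, 70 mm high.
- wood_block: Bystander: light wooden block 60 x 40 x 25 mm lying on the bed plate beside the slideway, on the selector's side, about 170 mm from the selector. Leave it there.
Mind the look-alikes: they are no part of the job. Of the things like the offcut, leave any that is green, white or yellow; of the rest the smaller one is meant.

How it is judged:
On the way, in this order (a step that is already met when the one before it is completed fails the run):
1. the offcut lies in the scrap tray, let go (x of offcut in the frame of scrap_tray between -0.07 and 0.07 m and y of offcut in the frame of scrap_tray between -0.06 and 0.06 m and z of offcut in the frame of scrap_tray between -0.01 and 0.03 m and contact force between offcut and the fingers below 0.05 N), for 0.2 s.
2. the carriage is against the end stop with the selector still in the open notch (value of joint carriage above 0.235 m and value of joint swivel below 0.3 rad), for 0.2 s.
3. the selector knob is pulled up out of its notch with the carriage home (value of joint carriage above 0.235 m and value of joint pull above 0.009 m), for 0.05 s.
At the end, for the whole second after the job is handed in: The offcut rests inside the scrap tray; the carriage is within 5 mm of the end stop; the knob is down (within 2 mm of fully home) in the lock notch (1.25 +- 0.1 rad), its finger across the slideway behind the carriage (x of offcut in the frame of scrap_tray between -0.07 and 0.07 m and y of offcut in the frame of scrap_tray between -0.06 and 0.06 m and z of offcut in the frame of scrap_tray between -0.01 and 0.03 m and linear speed of offcut below 0.02 m/s and value of joint carriage above 0.235 m and value of joint swivel between 1.15 and 1.35 rad and value of joint pull between -0.002 and 0.002 m); the robot touches nothing.
It fails at once if a bystander (can, bottle, tape roll, weight, tin, wood block) is moved more than 40 mm (distance of any of spray_can, glue_bottle, tape_roll, weight, paint_tin, wood_block from where it was at the start of the episode above 0.04 m).
It also fails if it takes over 64 s, if anything falls off the work surface, if the arm or the gripper's body presses on something with over 40 N, if the wrist force passes 120 N, or if a joint passes its speed limit or range.

### The arm

A 6-joint arm with a two-finger parallel gripper is mounted at the origin on the work surface. World frame = base frame: x ahead of the robot, y to its left, z up, the work surface at z = 0. Lengths are in m, angles in rad, forces in N, time in s.
With the tool pointing down it reaches from about 0.3 to 1 m from the base axis. Payload 5.1 kg.
Tool frame: the origin (TCP) lies at the very end of the fingers, on their centre line; the grasp point (between the pads) lies 19 mm behind it; z points along the fingers, x is the direction in which the jaws open and shut, and the axes are right-handed (so a half turn about z gives the same grasp; the last joint's range is limited). The gripper opens to 95 mm and grips with 3 to 60 N. Pads are 20 mm wide; open, the fingers measure 119 mm over their backs; the gripper's body (75 mm by 180 mm) begins 59 mm behind the grasp point.
Start: joints at [-1.257, 0.124, 1.65, -0, 1.367, -0.083], TCP at [0.251, -0.599, 0.215] pointing down, gripper open.
Joint ranges: [-2.61, 2.61], [-1.02, 2.33], [0.03, 2.71], [-1.35, 4.49], [0.32, 2.68], [-2.91, 2.91]. Speed limits (rad/s): [2.57, 2.57, 3.14, 3.14, 3.14, 3.14].

### API

Orientations are given as a unit quaternion [w, x, y, z].
In Python, from plant import get_obs, camera, calibration, finish_job gives the robot as it stands.
- The arm moves only by the shell command python3 -m creep 'ROWS' [FORCE]. ROWS is JSON, a list of rows, each an object with "grip": the opening, from -1 (shut) to 1 (fully open); "offset": the shift along the tool's x, y, z in units of 40 mm (1.0 is 40 mm), a list of three; "turn": the turn about the tool's z in units of 5 degrees (1.0 is 5 degrees). In form: [{"grip": grip, "offset": [tx, ty, tz], "turn": turn}, ...]. A call has 1 to 12 rows; each row shifts and turns the pose as measured when the row begins, along the tool's axes as they then stand; what a row does not reach is not made up. A row lasts 1/10 s, in which the tool goes at most 50 mm and 8.59 degrees, less where a joint would pass 70% of its speed; a pose out of reach is approached as far as the arm can. A call is refused whole if a number of a shift passes 1 or a number of a turn 1, either way. A call with a gripper value outside its range is refused whole. The fingers move at their own pace and stop on an object; FORCE is the grip in N (left out, the last holds). Time passes only in rows, so rows that do not move let the fingers close. It gives the time, the measured TCP pose, the force and the opening at its end, in the units of the state.
- get_obs(): the state, without advancing time (a new reading comes with each control period).
- camera(name): name is "scene" or "side" or "wrist"; returns the picture (480x640x3 uint8, blue, green, red); there is no depth.
- calibration(name): a dict with "mtx" (3x3 intrinsics, pixels), "D" ([k1, k2, p1, p2, k3] as OpenCV has them; the pictures are not rectified), "pose" (4x4, takes a point from camera to world coordinates); the wrist camera has in their place "hand_eye" (4x4, takes a point from camera to tool coordinates, whose origin is the TCP and whose axes are the tool frame's). Camera axes: x right, y down, z forward; pixel columns grow to the right and rows downward; lengths in m; the calibration is good to about 2 mm. A picture is of the moment at which its call begins: read the wrist's pose just before it. calibration takes no time and is no camera call.
- finish_job(): hands the job in, once; it reports no verdict.
The state is a dict: "time_s": time; "joints": joint angles; "qd": joint speeds; "tau": joint torques, N m; "ee_pos": TCP position; "ee_rot": TCP orientation; "ft_force": force on the tool from outside, world axes, zero at the start; "wrist_torque": the same for the moment, N m; "width": finger opening in m.
Only numpy, scipy, OpenCV 4.12 (cv2) and the standard library are available. Lean on these libraries where they do the work, as an engineer would, in place of code of your own. Each camera call takes 0.05 s, during which the arm holds its last target.

## Working session

There is one attempt and no reset: what is moved stays moved. The work goes in short steps, Python scripts to look and compute and a shell command to move; the robot and the scene stay as the last step left them, time stands still between calls to the robot, and variables do not carry over. Pictures are saved under pics/ and viewed, and the job is handed in when it is done.

```bash
mkdir -p pics; ls; python3 - <<'E'
from plant import *
import cv2
print(get_obs())
for n in ("scene","side","wrist"):
    cv2.imwrite(f"pics/{n}0.png",camera(n)); print(n,calibration(n))
E
```

```text
pics
{'time_s': 0.0, 'joints': array([-1.25658066e+00,  1.24493171e-01,  1.65170336e+00, -9.90238611e-06,
        1.36750081e+00, -8.25900302e-02]), 'qd': array([-6.84025798e-05,  7.62331387e-04, -1.38088933e-03, -3.88366444e-04,
        3.25014662e-04, -2.85311831e-05]), 'tau': array([ 7.07768231e-05, -4.17603636e+01, -3.59929597e+01,  7.75475451e-02,
        4.91513789e-02, -1.56583433e-04]), 'ee_pos': array([ 0.25098029, -0.59887572,  0.21337743]), 'ee_rot': array([-6.49345621e-04,  8.32608712e-01, -5.53860655e-01, -8.28127709e-04]), 'ft_force': array([-0.39246131,  0.13726318, -0.31388054]), 'wrist_torque': array([-0.04085891, -0.00513563,  0.00239286]), 'width': 0.09520260749702134}
scene {'mtx': array([[462.13868602,   0.        , 321.04855284],
       [  0.        , 462.13868602, 244.12889356],
       [  0.        ,   0.        ,   1.        ]]), 'D': array([0.02818357, 0.        , 0.        , 0.        , 0.        ]), 'pose': array([[-0.82326058,  0.30191678, -0.48071642,  1.06945565],
       [ 0.56765499,  0.43317406, -0.70009145,  0.79406688],
       [-0.00313547, -0.849238
[... 496 characters left out ...]
5228187, -0.75797077,  0.77404143],
       [ 0.        ,  0.        ,  0.        ,  1.        ]])}
wrist {'mtx': array([[368.34838066,   0.        , 321.23320811],
       [  0.        , 368.34838066, 247.13787501],
       [  0.        ,   0.        ,   1.        ]]), 'D': array([-0.03012205,  0.        ,  0.        ,  0.        ,  0.        ]), 'hand_eye': array([[ 9.99998914e-01, -8.77509823e-04,  1.18433936e-03,
        -3.00235221e-04],
       [ 4.97847407e-04,  9.57340500e-01,  2.88961794e-01,
        -8.10635229e-02],
       [-1.38738285e-03, -2.88960890e-01,  9.57339897e-01,
        -1.69641595e-01],
       [ 0.00000000e+00,  0.00000000e+00,  0.00000000e+00,
         1.00000000e+00]])}
```

View pics/scene0.png

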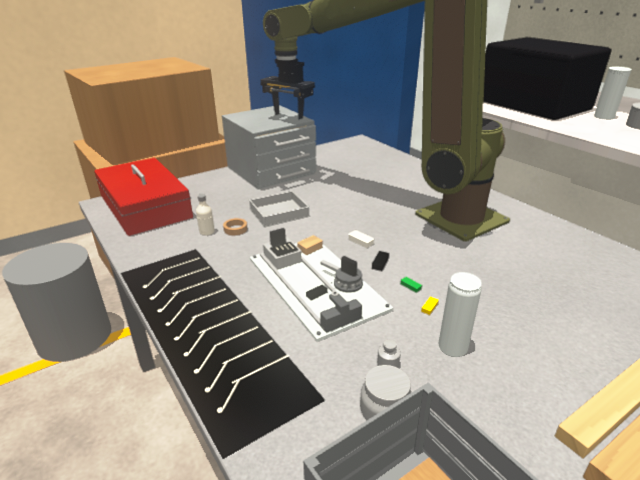

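View pics/side0.png

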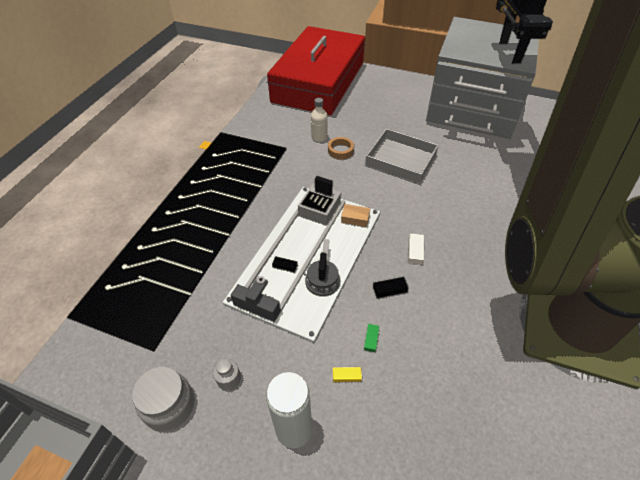

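View pics/wrist0.png

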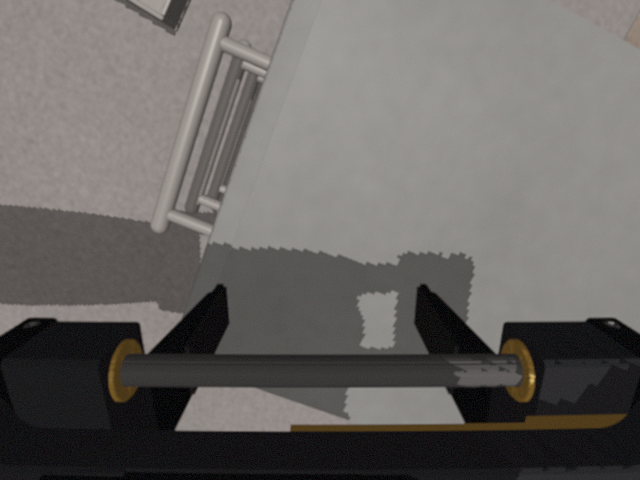

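```bash
python3 - <<'E'
import cv2
a=cv2.imread("pics/side0.png")[115:345,215:445]
cv2.imwrite("pics/side0c.png",cv2.resize(a,(598,598),interpolation=cv2.INTER_CUBIC))
a=cv2.imread("pics/scene0.png")[185:335,240:440]
cv2.imwrite("pics/scene0c.png",cv2.resize(a,(800,600),interpolation=cv2.INTER_CUBIC))
E
```

```text
(no output)
```

View pics/side0c.png

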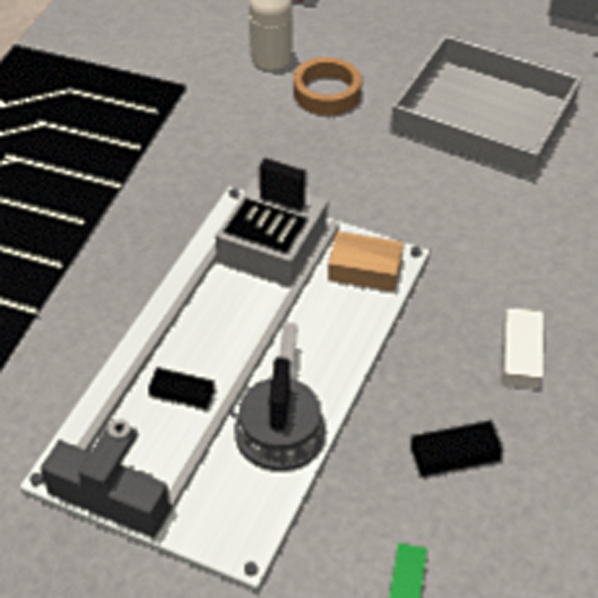

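View pics/scene0c.png

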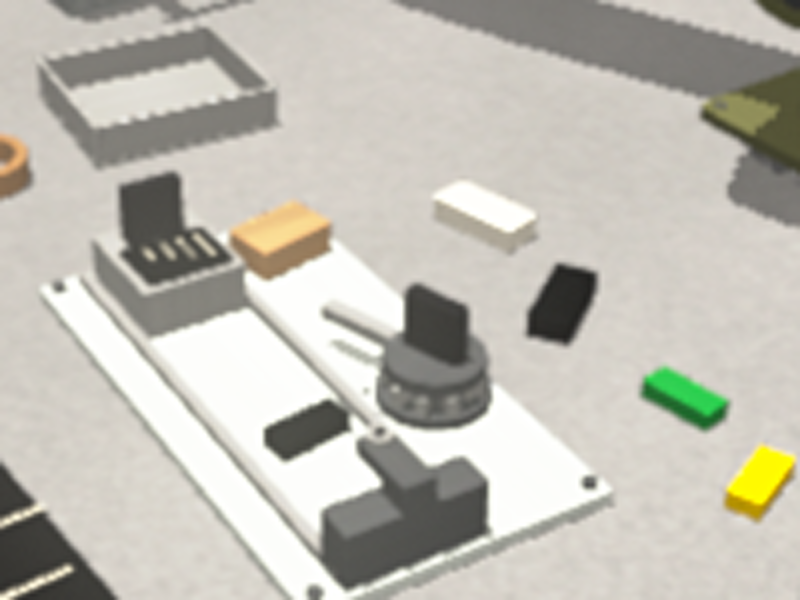

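```bash
cat > h.py <<'E'
import numpy as np, cv2
from plant import *
from scipy.optimize import least_squares
from scipy.spatial.transform import Rotation as R
def campose(n,obs=None):
    c=calibration(n)
    if n!="wrist": return c["mtx"],c["D"],np.array(c["pose"])
    T=np.eye(4); q=obs["ee_rot"]; T[:3,:3]=R.from_quat([q[1],q[2],q[3],q[0]]).as_matrix(); T[:3,3]=obs["ee_pos"]
    return c["mtx"],c["D"],T@c["hand_eye"]
def proj(cp,P):
    m,D,T=cp; Ti=np.linalg.inv(T); P=np.atleast_2d(P)
    return cv2.projectPoints(P@Ti[:3,:3].T+Ti[:3,3],np.zeros(3),np.zeros(3),m,D)[0][:,0]
def fit(ob,x0):
    # ob: list of (cp, local pts Nx3, px Nx2); pose x,y,yaw
    def f(p):
        r=[]
        for cp,L,px in ob:
            L=np.array(L,float);c,s=np.cos(p[2]),np.sin(p[2])
            W=np.c_[p[0]+c*L[:,0]-s*L[:,1],p[1]+s*L[:,0]+c*L[:,1],L[:,2]]
            r.append((proj(cp,W)-np.array(px)).ravel())
        return np.concatenate(r)
    s=least_squares(f,x0,loss="soft_l1"); return s.x,f(s.x).round(1)
def ray(cp,px,z):
    m,D,T=cp; u=cv2.undistortPoints(np.array([[px]],float),m,D)[0,0]
    d=T[:3,:3]@[u[0],u[1],1]; return T[:3,3]+d*(z-T[2,3])/d[2]
def toolmove(obs,target):
    q=obs["ee_rot"]; Rm=R.from_quat([q[1],q[2],q[3],q[0]]).as_matrix()
    return Rm.T@(np.array(target)-obs["ee_pos"])/0.04, Rm
E
python3 - <<'E'
from h import *
S=campose("side");C=campose("scene")
s=lambda l:[(x/2.6+215,y/2.6+115) for x,y in l]
c=lambda l:[(x/4+240,y/4+185) for x,y in l]
F,r=fit([(S,[[-.13,.2,.012],[.07,.2,.012],[-.13,-.16,.012]],s([(258,578),(24,486),(428,245)])),
 (C,[[-.13,.2,.012],[.07,-.16,.012]],c([(612,490),(40,288)]))],[0.3,0,0]); print("fix",F,r)
h=.075;k=.065
L=[[h,-k,.035],[-h,-k,.035],[-h,k,.035],[h,k,.035]]
T,r=fit([(S,L,s([(452,38),(580,82),(533,165),(395,110)])),(C,[L[0],L[1],L[2],L[3]],c([(38,65),(210,28),(277,95),(95,135)]))],[.3,-.3,F[2]]);print("tray",T,r)
h=.025;k=.011
L=[[h,-k,.026],[-h,-k,.026],[-h,k,.026],[h,k,.026]]
O,r=fit([(S,L,s([(158,368),(213,383),(209,400),(150,385)]))
 ,(C,[L[0],L[1],L[2],L[3]],c([(265,432),(330,402),(349,412),(285,447)]))],[.5,0,F[2]]);print("off",O,r)
cc,ss=np.cos(F[2]),np.sin(F[2]);Rm=np.array([[cc,-ss],[ss,cc]])
print("off in fix",Rm.T@(O[:2]-F[:2]),"tray",Rm.T@(T[:2]-F[:2]))
kn=F[:2]+Rm@[-.09,.074]; print("knob",kn, proj(S,[*kn,.084]),proj(C,[*kn,.084]))
for d in(0,.01,.02,.03):
  p=F[:2]+Rm@[0,-.132+d]; print("handle",d,p,proj(S,[*p,.088]),proj(C,[*p,.088]))
for n,px,z in(("can",(289,390),.17),("tape",(341,148),.022),("glue",(318,100),.12),("wood",(355,212),.037)): print(n,ray(S,px,z))
E
```

```text
fix [ 0.58820876  0.00271269 -0.06931527] [ 0.6  2.5 -1.8 -0.2  0.3  0.4 -0.3 -1.8 -1.5 -1.2]
tray [ 0.44585523 -0.34004335 -0.15554863] [-4.  -0.1 -0.1  0.3 -0.2 -1.6 -3.1 -0.2  0.5 -1.4  1.4 -1.2  1.2 -1.5
  0.3 -1.2]
off [0.58954047 0.07793079 0.06867967] [-0.7 -0.3  0.9 -0.7 -1.   1.1 -1.4  1.3 -0.6 -1.8 -0.  -2.4  1.1 -0.5
  0.2 -1. ]
off in fix [-0.00388108  0.07512971] tray [-0.11827248 -0.35179233]
knob [0.5035501  0.08276837] [[322.80499767 259.33474259]] [[348.23693621 257.96312074]]
handle 0 [ 0.57906647 -0.12897034] [[323.83456985 177.44396566]] [[275.36670571 228.78879511]]
handle 0.01 [ 0.57975906 -0.11899435] [[321.99520057 180.25599607]] [[277.06455807 230.45399504]]
handle 0.02 [ 0.58045166 -0.10901836] [[320.13351326 183.1023533 ]] [[278.78325359 232.13968196]]
handle 0.03 [ 0.58114426 -0.09904238] [[318.24912038 185.98363735]] [[280.52318646 233.84624415]]
can [0.44768157 0.36634205 0.17      ]
tape [ 0.60037163 -0.31693242  0.022     ]
glue [ 0.68089889 -0.36360656  0.12      ]
wood [ 0.49377927 -0.09837581  0.037     ]
```

```bash
python3 -m creep '[{"grip":0,"offset":[-0.4,-0.4,-0.5],"turn":1},{"grip":0,"offset":[-0.6,-0.4,-0.5],"turn":1},{"grip":0,"offset":[-0.8,-0.4,-0.3],"turn":1},{"grip":0,"offset":[-1,-0.4,0],"turn":0.75},{"grip":0,"offset":[-1,-0.4,0],"turn":0},{"grip":0,"offset":[-1,-0.4,0],"turn":0},{"grip":0,"offset":[-1,-0.4,0],"turn":0},{"grip":0,"offset":[-1,-0.4,0],"turn":0}]'; python3 - <<'E'
from h import *
o=get_obs();m,Rm=toolmove(o,[.5895,.078,.2]);print(m,np.degrees(np.arctan2(Rm[1,0],Rm[0,0])),o["time_s"],o["ft_force"])
E
```

```text
time_s: 0.95
ee_pos: [0.3427, -0.3036, 0.2645]
ee_rot: [-0.002, 0.723, -0.691, -0.003]
ft_force: [1.2, 0.0, -0.7]
width: 0.0478
[-9.23191423 -6.60773953  1.67224712] -87.35293314096857 0.95 [ 1.23069495  0.03165194 -0.72546262]
```

```bash
python3 -m creep '[{"grip":0,"offset":[-1,-0.7,0],"turn":0},{"grip":0,"offset":[-1,-0.7,0],"turn":0},{"grip":0,"offset":[-1,-0.7,0],"turn":0},{"grip":0,"offset":[-1,-0.7,0],"turn":0},{"grip":0,"offset":[-1,-0.7,0],"turn":0},{"grip":0,"offset":[-1,-0.7,0.1],"turn":0},{"grip":0,"offset":[-1,-0.7,0.3],"turn":0},{"grip":0,"offset":[-1,-0.7,0.3],"turn":0},{"grip":0,"offset":[-1,-0.7,0.5],"turn":0},{"grip":0,"offset":[0,0,0.3],"turn":0},{"grip":0,"offset":[0,0,0],"turn":0}]'; python3 - <<'E'
from h import *
o=get_obs();m,Rm=toolmove(o,[.5895,.078,.2]);print(m,np.degrees(np.arctan2(Rm[1,0],Rm[0,0])),o["time_s"],o["ft_force"])
cv2.imwrite("pics/w1.png",camera("wrist"))
cp=campose("wrist",o)
c,s=np.cos(-.0693),np.sin(-.0693)
W=lambda x,y,z:[.5882+c*x-s*y,.0027+s*x+c*y,z]
for p in([0,.17,.052],[-.09,.074,.084],[-.004,.075,.026],[.038,-.16,.02],[.07,.2,.012],[-.13,.2,.012]):print(p,proj(cp,W(*p)))
E
```

```text
time_s: 2.05
ee_pos: [0.5775, 0.0794, 0.2065]
ee_rot: [-0.002, 0.725, -0.689, -0.001]
ft_force: [-0.3, -0.4, -0.3]
width: 0.0475
[ 0.05030669 -0.29814057  0.16150061] -87.03213903836914 2.05 [-0.32730135 -0.36451758 -0.3370254 ]
[0, 0.17, 0.052] [[218.49776683 199.89527441]]
[-0.09, 0.074, 0.084] [[313.40052189 319.70760465]]
[-0.004, 0.075, 0.026] [[324.0047287  211.28786955]]
[0.038, -0.16, 0.02] [[566.8871226  197.30323373]]
[0.07, 0.2, 0.012] [[201.53913008 115.69247167]]
[-0.13, 0.2, 0.012] [[196.30561112 308.11467282]]
```

View pics/w1.png

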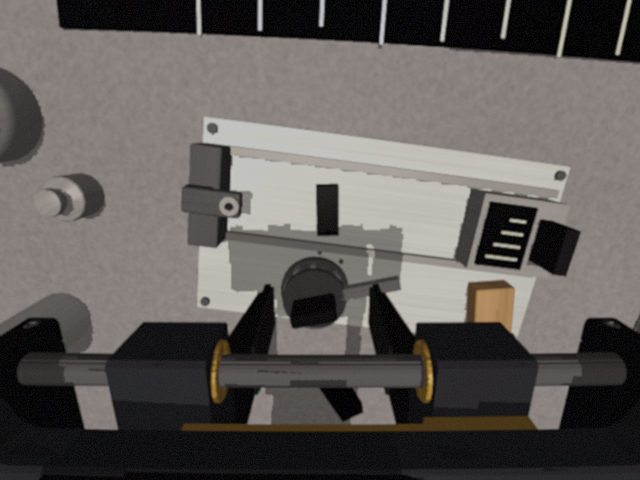

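```bash
python3 - <<'E'
from h import *
a=cv2.imread("pics/w1.png")[110:335,180:480]
cv2.imwrite("pics/w1c.png",cv2.resize(a,(800,600),interpolation=cv2.INTER_CUBIC))
a=cv2.imread("pics/w1.png")[140:290,440:600]
cv2.imwrite("pics/w1d.png",cv2.resize(a,(640,600),interpolation=cv2.INTER_CUBIC))
E
```

```text
(no output)
```

View pics/w1c.png

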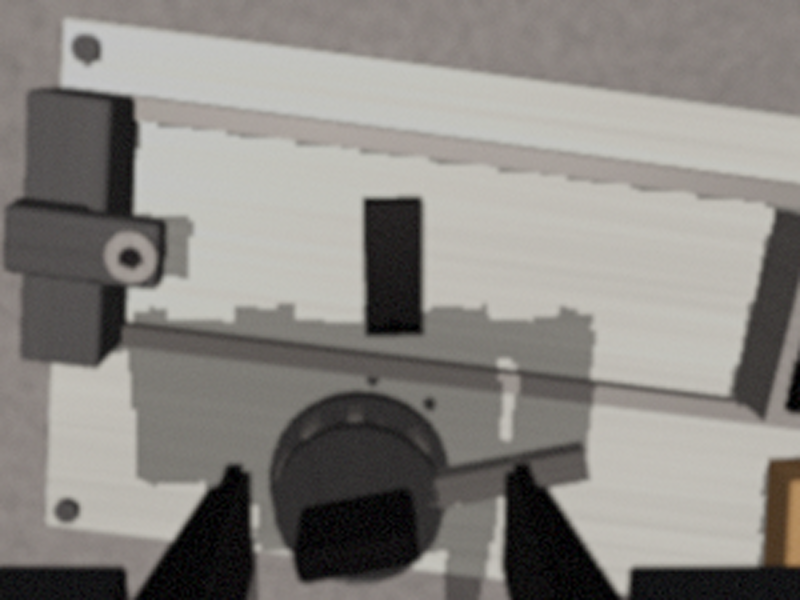

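View pics/w1d.png

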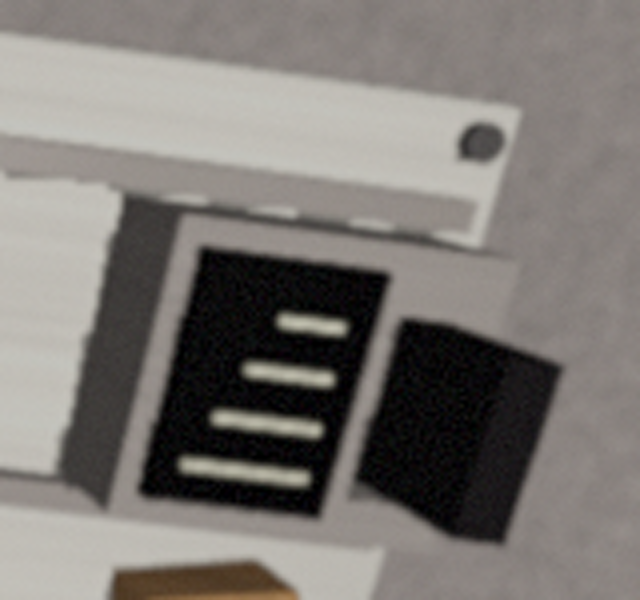

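```bash
python3 - <<'E'
from h import *
S=campose("side");C=campose("scene");o=get_obs();W=campose("wrist",o)
s=lambda l:[(x/2.6+215,y/2.6+115) for x,y in l]
c=lambda l:[(x/4+240,y/4+185) for x,y in l]
w=lambda l:[(x/2.6667+180,y/2.6667+110) for x,y in l]
d=lambda l:[(x/4+440,y/4+140) for x,y in l]
wf=(W,[[.07,.2,.012],[.07,-.16,.012],[-.13,.2,.012]],w([(62,18)])+d([(520,107)])+w([(47,525)]))
print(fit([wf],[.58,0,-.07]))
F,r=fit([(S,[[-.13,.2,.012],[.07,.2,.012],[-.13,-.16,.012]],s([(258,578),(24,486),(428,245)])),
 (C,[[-.13,.2,.012],[.07,-.16,.012]],c([(612,490),(40,288)])),wf],[0.5,0,0]); print("fix",F,r)
h=.025;k=.011
L=[[h,k,.026],[h,-k,.026],[-h,-k,.026],[-h,k,.026]]
print("off",fit([(W,L,w([(364,199),(421,197),(422,331),(368,332)]))],[.58,.07,0]))
m,Rm=toolmove(o,[.5895,.078,.0]); print(m)
# handle top front edge centre, top z .088
h=d([(400,320),(560,368),(503,545),(357,480)]);print(h)
print([ray(W,p,.088) for p in d([(510,370),(450,540),(560,368),(503,545)])])
print(ray(W,w([(357,533)])[0],.084))
E
```

```text
(array([ 0.58688484,  0.00191841, -0.07642868]), array([-0.1, -0.3,  1.2, -0.1, -1.1,  1.3]))
fix [ 0.58700813  0.0019832  -0.07553879] [ 0.5  2.4 -1.5 -0.7  1.2  0.7 -0.3 -1.8 -0.9 -1.6 -0.2 -0.3  1.2 -0.4
 -1.1  1.3]
off (array([0.59135957, 0.07416716, 0.07577339]), array([-1. , -0.6,  0.9, -0.4,  1.1,  0.5, -1. ,  0.6]))
[ 0.07126241 -0.27933842  5.18449196]
[(540.0, 220.0), (580.0, 232.0), (565.75, 276.25), (529.25, 260.0)]
[array([ 0.59488055, -0.1215519 ,  0.088     ]), array([ 0.55750551, -0.11762729,  0.088     ]), array([ 0.59585932, -0.13194556,  0.088     ]), array([ 0.55694712, -0.12938997,  0.088     ])]
[0.51313314 0.08264045 0.084     ]
```

```bash
python3 -m creep '[{"grip":0,"offset":[0.1,-0.3,0.6],"turn":-0.25},{"grip":0,"offset":[0,0,1],"turn":0},{"grip":0,"offset":[0,0,1],"turn":0},{"grip":0,"offset":[0,0,0.9],"turn":0},{"grip":0,"offset":[0,0,0.5],"turn":0},{"grip":0,"offset":[0,0,0],"turn":0}]' 20; python3 - <<'E'
from h import *
o=get_obs();m,Rm=toolmove(o,[.5905,.0755,.015]);print(m,np.degrees(np.arctan2(Rm[1,0],Rm[0,0])),o["time_s"],o["ft_force"])
cv2.imwrite("pics/w2.png",camera("wrist"))
E
```

```text
time_s: 2.7
ee_pos: [0.595, 0.0683, 0.0525]
ee_rot: [-0.008, 0.729, -0.684, 0.005]
ft_force: [0.2, 0.4, -0.1]
width: 0.0475
[-0.18325881  0.11785401  0.93702175] -86.37377614211563 2.7 [ 0.2018298   0.44464813 -0.08834158]
```

View pics/w2.png

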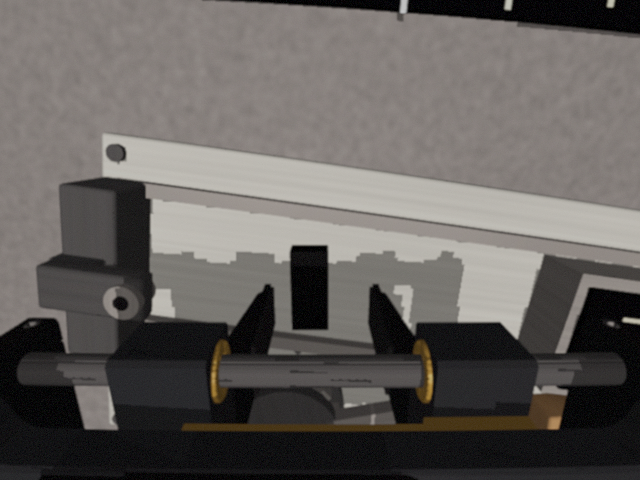

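```bash
python3 -m creep '[{"grip":0,"offset":[-0.2,0.1,0.4],"turn":0},{"grip":0,"offset":[0,0,0.4],"turn":0},{"grip":0,"offset":[0,0,0.1],"turn":0},{"grip":0,"offset":[0,0,0],"turn":0}]' 20; python3 - <<'E'
from h import *
o=get_obs();m,Rm=toolmove(o,[.5905,.0755,.015]);print(m,np.degrees(np.arctan2(Rm[1,0],Rm[0,0])),o["time_s"],o["ft_force"])
cv2.imwrite("pics/w3.png",camera("wrist")[150:450,150:550])
E
```

```text
time_s: 3.15
ee_pos: [0.596, 0.0757, 0.0219]
ee_rot: [-0.012, 0.728, -0.685, 0.009]
ft_force: [-0.9, 0.1, -0.6]
width: 0.0477
[-0.00379996  0.14273874  0.16770532] -86.48555366234706 3.15 [-0.86521714  0.14712915 -0.55641579]
```

View pics/w3.png

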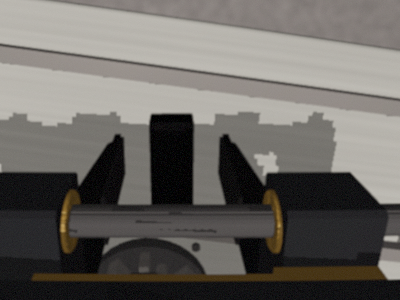

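```bash
python3 -m creep '[{"grip":0,"offset":[0,0.15,0.15],"turn":0},{"grip":0,"offset":[0,0,0],"turn":0},{"grip":-1,"offset":[0,0,0],"turn":0},{"grip":-1,"offset":[0,0,0],"turn":0},{"grip":-1,"offset":[0,0,0],"turn":0},{"grip":-1,"offset":[0,0,0],"turn":0}]' 20
```

```text
time_s: 3.8
ee_pos: [0.5914, 0.0755, 0.0174]
ee_rot: [-0.014, 0.728, -0.685, 0.011]
ft_force: [0.5, -0.7, -0.5]
width: 0.0222
```

```bash
python3 -m creep '[{"grip":-1,"offset":[0,0,-1],"turn":0},{"grip":-1,"offset":[0,0,-1],"turn":0},{"grip":-1,"offset":[0,0,-1],"turn":0},{"grip":-1,"offset":[0.5,0.2,-0.8],"turn":0},{"grip":-1,"offset":[1,0.25,-0.2],"turn":0},{"grip":-1,"offset":[1,0.25,0],"turn":0},{"grip":-1,"offset":[1,0.25,0],"turn":0},{"grip":-1,"offset":[1,0.3,0],"turn":0},{"grip":-1,"offset":[1,0.3,0],"turn":0},{"grip":-1,"offset":[1,0.3,0],"turn":0},{"grip":-1,"offset":[1,0.3,0],"turn":0}]'; python3 - <<'E'
from h import *
o=get_obs();m,Rm=toolmove(o,[.446,-.34,.16]);print(m,np.degrees(np.arctan2(Rm[1,0],Rm[0,0])),Rm[:,2],o["time_s"],o["ft_force"])
cv2.imwrite("pics/w4.png",camera("wrist"))
E
```

```text
time_s: 4.9
ee_pos: [0.5187, -0.237, 0.1831]
ee_rot: [-0.014, 0.732, -0.681, 0.014]
ft_force: [-0.1, 0.5, -0.1]
width: 0.0215
[2.43777029 2.01933438 0.50046981] -85.86992971185148 [ 0.03918716  0.00211796 -0.99922964] 4.9 [-0.06617761  0.47411908 -0.13779772]
```

View pics/w4.png

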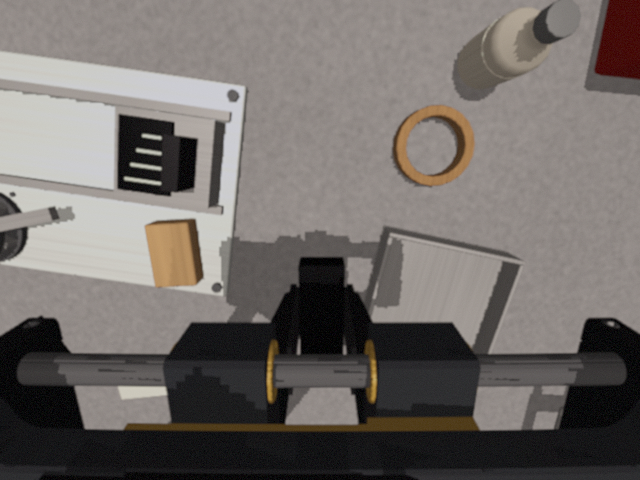

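```bash
python3 - <<'E'
from h import *
o=get_obs();W=campose("wrist",o)
a,b=ray(W,(389,234),.035),ray(W,(522,262),.035);print(a,b)
c,s=np.cos(-.1555),np.sin(-.1555)
for x,y in((.075,.065),(.075,-.065)):print(.4459+c*x-s*y,-.34+s*x+c*y)
E
python3 -m creep '[{"grip":-1,"offset":[0.6,0.6,0],"turn":0},{"grip":-1,"offset":[0.7,0.7,0],"turn":0},{"grip":-1,"offset":[0.7,0.6,0],"turn":0},{"grip":-1,"offset":[0.4,0.2,0],"turn":0},{"grip":-1,"offset":[0,0,0],"turn":0}]'
```

```text
[ 0.52446285 -0.30389971  0.035     ] [ 0.50639782 -0.42979356  0.035     ]
0.5300618818649762 -0.2873998323106685
0.5099282507189796 -0.4158312805500968
time_s: 5.45
ee_pos: [0.4363, -0.3498, 0.1806]
ee_rot: [-0.012, 0.729, -0.684, 0.015]
ft_force: [0.1, 1.2, -0.4]
width: 0.0215
```

```bash
python3 -m creep '[{"grip":-1,"offset":[0,0,1],"turn":0},{"grip":-1,"offset":[0,0,1],"turn":0},{"grip":-1,"offset":[0,0,1],"turn":0},{"grip":-1,"offset":[0,0,0.6],"turn":0},{"grip":-1,"offset":[0,0,0],"turn":0}]'
```

```text
time_s: 5.95
ee_pos: [0.4461, -0.3495, 0.0358]
ee_rot: [-0.013, 0.729, -0.684, 0.019]
ft_force: [-0.5, 0.9, -0.2]
width: 0.0215
```

```bash
python3 -m creep '[{"grip":-1,"offset":[0,0,0.35],"turn":0},{"grip":-1,"offset":[0,0,0.1],"turn":0},{"grip":-1,"offset":[0,0,0],"turn":0},{"grip":-0.4,"offset":[0,0,0],"turn":0},{"grip":-0.2,"offset":[0,0,0],"turn":0},{"grip":-0.2,"offset":[0,0,0],"turn":0},{"grip":-0.2,"offset":[0,0,-1],"turn":0},{"grip":-0.2,"offset":[0,0,-1],"turn":0},{"grip":-0.2,"offset":[0,0,-1],"turn":0},{"grip":-0.2,"offset":[0,0,-0.5],"turn":0}]'; python3 - <<'E'
from h import *
o=get_obs();print(o["ee_pos"])
cv2.imwrite("pics/s5.png",camera("side")[100:340,260:580])
cv2.imwrite("pics/w5.png",camera("wrist"))
E
```

```text
time_s: 6.95
ee_pos: [0.4419, -0.3481, 0.1647]
ee_rot: [-0.013, 0.729, -0.684, 0.02]
ft_force: [0.3, -0.4, 0.4]
width: 0.0382
[ 0.44188049 -0.34807908  0.16472604]
```

View pics/s5.png

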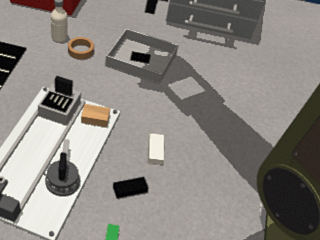

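View pics/w5.png

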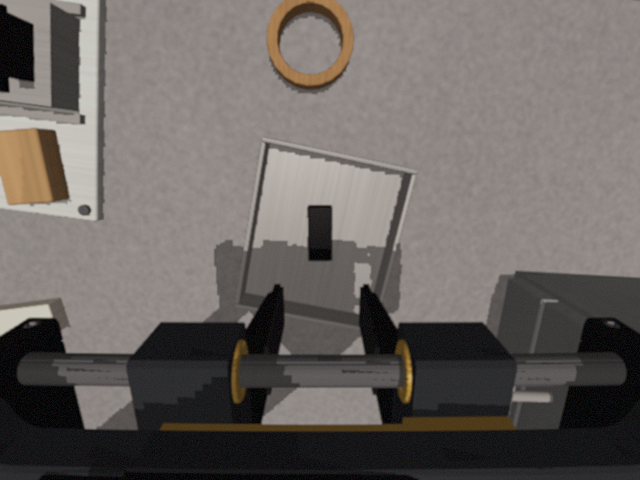

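```bash
python3 -m creep '[{"grip":-0.2,"offset":[-1,-0.6,0],"turn":1},{"grip":-0.2,"offset":[-1,-0.6,0],"turn":0.7},{"grip":-0.2,"offset":[-1,-0.6,0],"turn":0},{"grip":-0.2,"offset":[-1,-0.6,0],"turn":0},{"grip":-0.2,"offset":[-0.8,-0.5,0],"turn":0},{"grip":-0.2,"offset":[0,0,0],"turn":0}]'; python3 - <<'E'
from h import *
o=get_obs();m,Rm=toolmove(o,[.5765,-.1255,.12]);print(m,np.degrees(np.arctan2(Rm[1,0],Rm[0,0])),Rm[:,2],o["time_s"],o["ft_force"])
cv2.imwrite("pics/w6.png",camera("wrist"))
E
```

```text
time_s: 7.65
ee_pos: [0.5677, -0.1571, 0.1624]
ee_rot: [0.013, -0.672, 0.74, -0.018]
ft_force: [-1.3, -1.2, 0.7]
width: 0.0382
[-0.81305039 -0.09572482  1.06043276] -95.55930162073103 [ 0.04382633 -0.00892644 -0.99899928] 7.65 [-1.29094495 -1.16361401  0.65550104]
```

View pics/w6.png

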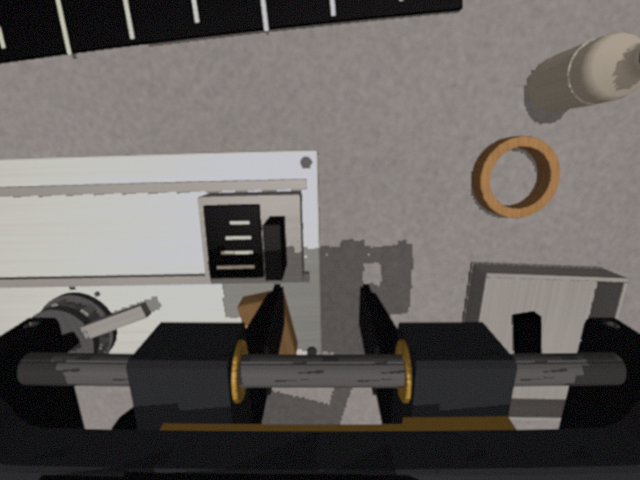

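```bash
python3 - <<'E'
from h import *
a=cv2.imread("pics/w6.png")[180:300,190:330]
cv2.imwrite("pics/w6c.png",cv2.convertScaleAbs(cv2.resize(a,(700,600),interpolation=cv2.INTER_CUBIC),alpha=1.8,beta=10))
E
```

```text
(no output)
```

View pics/w6c.png

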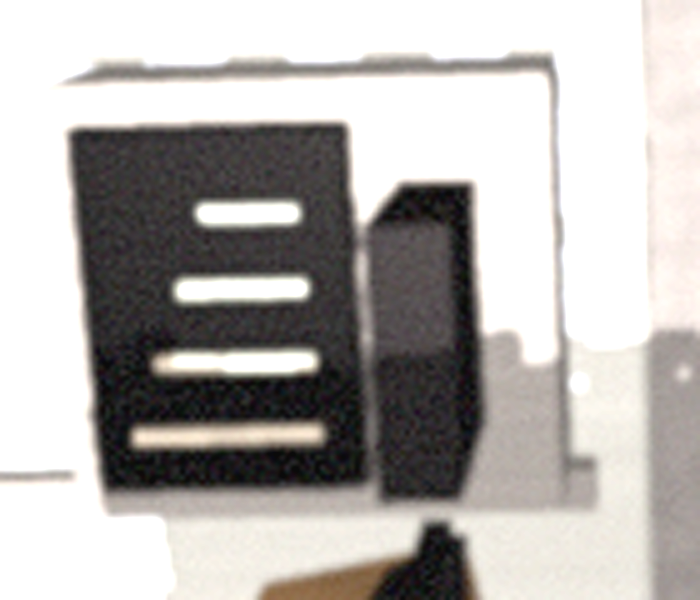

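```bash
python3 - <<'E'
from h import *
o=get_obs();W=campose("wrist",o);h=.02;k=.006
L=[[h,k,.088],[h,-k,.088],[-h,-k,.088],[-h,k,.088]]
x,r=fit([(W,L,[(264,225),(279.4,224.4),(282,279.4),(266.4,279.6)])],[.576,-.125,-.075]);print(x,r)
print(toolmove(o,[x[0],x[1],.12])[0])
print(toolmove(o,[x[0],x[1],.055])[0])
E
```

```text
[ 0.57647977 -0.12650347 -0.08485828] [-1.2 -0.6  1.  -0.2  0.7  0.4 -0.6  0.5]
[-0.82375821 -0.12642041  1.04798143]
[-0.83225489 -0.05667354  2.6714617 ]
```

```bash
python3 -m creep '[{"grip":-0.2,"offset":[-0.6,0,0.2],"turn":-0.2},{"grip":-0.2,"offset":[-0.2,-0.1,0.8],"turn":0},{"grip":-0.2,"offset":[0,0,0.4],"turn":0},{"grip":-0.2,"offset":[0,0,0],"turn":0}]'; python3 - <<'E'
from h import *
o=get_obs();m,Rm=toolmove(o,[.5765,-.1265,.055]);print(m,np.degrees(np.arctan2(Rm[1,0],Rm[0,0])),Rm[:,2],o["time_s"],o["ft_force"])
E
```

```text
time_s: 8.1
ee_pos: [0.5726, -0.1297, 0.1007]
ee_rot: [0.01, -0.677, 0.736, -0.017]
ft_force: [-0.8, 0.2, -0.2]
width: 0.0382
[-0.09675665 -0.04562223  1.14497782] -94.75428602887928 [ 0.03753561 -0.01031804 -0.99924202] 8.1 [-0.76769815  0.24492453 -0.17117647]
```

```bash
python3 -m creep '[{"grip":-0.2,"offset":[-0.1,0,0.4],"turn":0},{"grip":-0.2,"offset":[0,0,0.5],"turn":0},{"grip":-0.2,"offset":[0,0,0.2],"turn":0},{"grip":-0.2,"offset":[0,0,0],"turn":0}]'; python3 - <<'E'
from h import *
o=get_obs();m,Rm=toolmove(o,[.5765,-.1265,.055]);print(m,np.degrees(np.arctan2(Rm[1,0],Rm[0,0])),Rm[:,2],o["time_s"],o["ft_force"])
cv2.imwrite("pics/w7.png",camera("wrist")[150:450,120:520])
E
```

```text
time_s: 8.5
ee_pos: [0.5733, -0.129, 0.0542]
ee_rot: [0.01, -0.675, 0.737, -0.017]
ft_force: [0.6, -0.2, 0.2]
width: 0.0381
[-0.06853138 -0.07579357 -0.01783144] -95.01762469367318 [ 0.03718413 -0.0109671  -0.99924825] 8.5 [ 0.56114533 -0.167866    0.19920235]
```

View pics/w7.png

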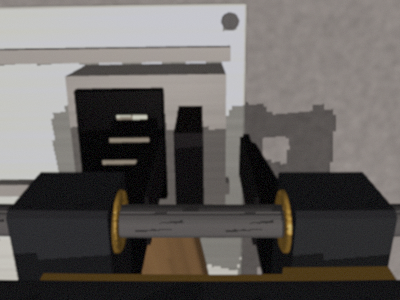

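```bash
python3 -m creep '[{"grip":-1,"offset":[0,0,0],"turn":0},{"grip":-1,"offset":[0,0,0],"turn":0},{"grip":-1,"offset":[0,0,0],"turn":0},{"grip":-1,"offset":[-0.3,0,0],"turn":0},{"grip":-1,"offset":[-0.5,0,0],"turn":0},{"grip":-1,"offset":[-0.6,0,0],"turn":0},{"grip":-1,"offset":[-0.6,0,0],"turn":0},{"grip":-1,"offset":[-0.6,0,0],"turn":0},{"grip":-1,"offset":[-0.6,0,0],"turn":0},{"grip":-1,"offset":[-0.3,0,0],"turn":0},{"grip":-1,"offset":[0,0,0],"turn":0}]' 15; python3 - <<'E'
from h import *
o=get_obs();m,Rm=toolmove(o,[.595,.11,.055]);print(m,np.degrees(np.arctan2(Rm[1,0],Rm[0,0])),Rm[:,2],o["time_s"],o["ft_force"])
E
```

```text
time_s: 9.65
ee_pos: [0.5864, 0.0149, 0.0576]
ee_rot: [0.009, -0.676, 0.736, -0.02]
ft_force: [1.2, 0.0, -2.3]
width: 0.0121
[-2.38797772 -0.00999981  0.03137645] -94.91395832497992 [ 0.04050079 -0.0182714  -0.99901243] 9.65 [ 1.23791259  0.01337658 -2.26751038]
```

```bash
python3 -m creep '[{"grip":-1,"offset":[-0.5,0,0],"turn":0},{"grip":-1,"offset":[-0.5,0,0],"turn":0},{"grip":-1,"offset":[-0.5,0,0],"turn":0},{"grip":-1,"offset":[-0.4,0,0],"turn":0},{"grip":-1,"offset":[-0.3,0,0],"turn":0},{"grip":-1,"offset":[-0.2,0,0],"turn":0},{"grip":-1,"offset":[-0.1,0,0],"turn":0},{"grip":-1,"offset":[-0.1,0,0],"turn":0},{"grip":-1,"offset":[-0.1,0,0],"turn":0}]'
```

```text
time_s: 10.55
ee_pos: [0.5935, 0.1105, 0.0574]
ee_rot: [-0.005, -0.677, 0.736, -0.028]
ft_force: [-4.4, -14.6, 4.4]
width: 0.0129
```

```bash
python3 -m creep '[{"grip":-1,"offset":[-0.15,0,0],"turn":0},{"grip":-1,"offset":[-0.15,0,0],"turn":0},{"grip":-1,"offset":[-0.1,0,0],"turn":0}]'; python3 - <<'E'
from h import *
o=get_obs();print(toolmove(o,[.595,.11,.055]))
cv2.imwrite("pics/s8.png",cv2.resize(camera("side")[170:320,215:415],(800,600)))
E
```

```text
time_s: 10.85
ee_pos: [0.5932, 0.1099, 0.0572]
ee_rot: [-0.019, -0.677, 0.735, -0.036]
ft_force: [-6.6, -10.3, 3.6]
width: 0.0137
(array([-0.00931043, -0.04214106,  0.0565493 ]), array([[-0.08294198, -0.9963343 ,  0.02094246],
       [-0.99351021,  0.08102904, -0.07982328],
       [ 0.07783373, -0.02742725, -0.99658901]]))
```

View pics/s8.png

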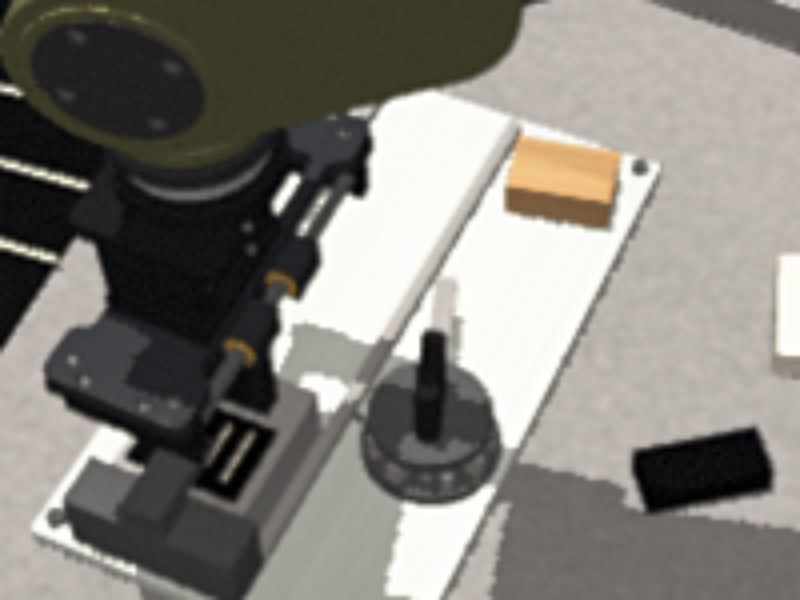

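```bash
python3 -m creep '[{"grip":-1,"offset":[0,0,0],"turn":0},{"grip":-1,"offset":[0,0,0],"turn":0},{"grip":-1,"offset":[0,0,0],"turn":0},{"grip":-1,"offset":[0,0,0],"turn":0},{"grip":-1,"offset":[0,0,0],"turn":0}]' 55; python3 - <<'E'
from h import *
o=get_obs();print(toolmove(o,[.595,.11,.055]),o["joints"])
print(ray(campose("side"),(227,365),.058),ray(campose("side"),(391,287),.02))
E
```

```text
time_s: 11.4
ee_pos: [0.5932, 0.1099, 0.0572]
ee_rot: [-0.018, -0.675, 0.737, -0.035]
ft_force: [-3.4, -3.1, 2.0]
width: 0.0131
(array([-0.01047108, -0.04292905,  0.05653431]), array([[-0.08756035, -0.99596236,  0.01980287],
       [-0.99342679,  0.08583153, -0.07573745],
       [ 0.07373193, -0.02630429, -0.99693113]])) [ 0.13194512  0.16759577  1.88325082 -0.08807088  1.08266031  1.83068991]
[0.58480764 0.326024   0.058     ] [0.36876203 0.05608896 0.02      ]
```

```bash
python3 -m creep '[{"grip":-0.4,"offset":[0,0,0],"turn":0},{"grip":-0.4,"offset":[0,0,0],"turn":0},{"grip":-0.4,"offset":[0,0,0],"turn":0},{"grip":-0.4,"offset":[0,0,-0.5],"turn":0},{"grip":-0.4,"offset":[0,0,-0.7],"turn":0},{"grip":-0.4,"offset":[0,0,-0.7],"turn":0},{"grip":-0.4,"offset":[0,0,0],"turn":0}]' 20; python3 - <<'E'
from h import *
o=get_obs();print(toolmove(o,[.603,.23,.12]),o["ee_pos"])
cv2.imwrite("pics/w9.png",camera("wrist"))
E
```

```text
time_s: 12.1
ee_pos: [0.5926, 0.116, 0.1337]
ee_rot: [-0.019, -0.676, 0.735, -0.037]
ft_force: [0.3, 0.2, 0.7]
width: 0.0287
(array([-2.8796792 , -0.01472958,  0.11786006]), array([[-0.08424109, -0.99619958,  0.02213218],
       [-0.99338055,  0.08222055, -0.08021755],
       [ 0.07809297, -0.02874329, -0.99653164]])) [0.59260522 0.11600193 0.13367642]
```

View pics/w9.png

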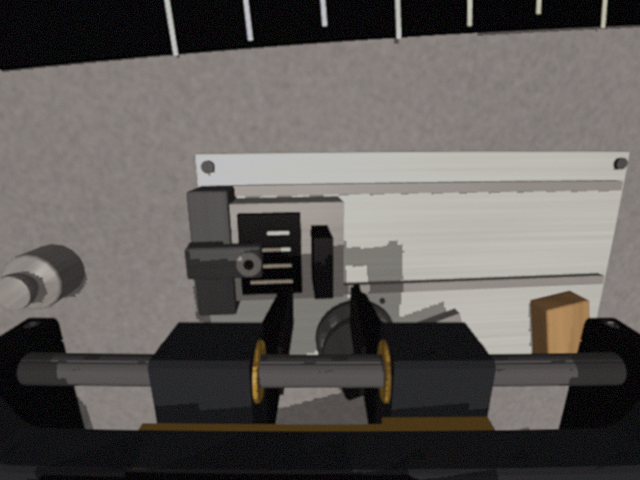

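```bash
python3 -m creep '[{"grip":-1,"offset":[-0.7,0,0],"turn":0},{"grip":-1,"offset":[-0.8,0,0],"turn":0},{"grip":-1,"offset":[-0.8,0,0],"turn":0},{"grip":-1,"offset":[-0.5,0,0],"turn":0},{"grip":-1,"offset":[0,0,0],"turn":0}]'; python3 - <<'E'
from h import *
o=get_obs();print(toolmove(o,[.603,.23,.035]),o["ee_pos"])
cv2.imwrite("pics/s10.png",camera("side"))
E
```

```text
time_s: 12.65
ee_pos: [0.5981, 0.2284, 0.1138]
ee_rot: [-0.025, -0.676, 0.736, -0.035]
ft_force: [0.6, -0.9, 0.0]
width: 0.0012
(array([-0.21545161, -0.08399807,  1.96139614]), array([[-0.08559308, -0.9962742 ,  0.01056182],
       [-0.99281707,  0.08439705, -0.08480209],
       [ 0.08359475, -0.01774442, -0.99634184]])) [0.59808631 0.22838063 0.11382965]
```

View pics/s10.png

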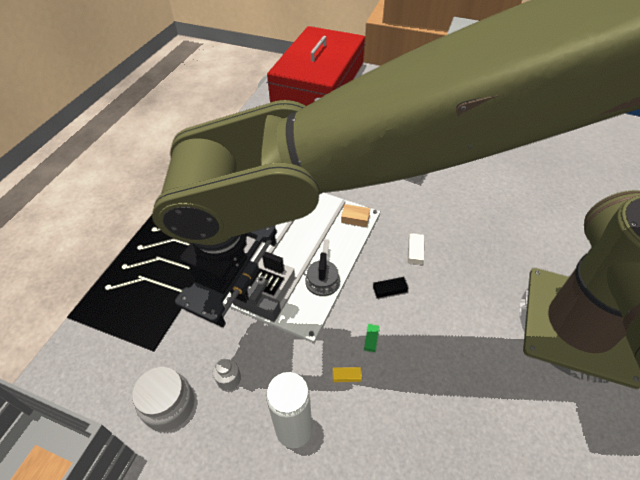

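```bash
python3 -m creep '[{"grip":-1,"offset":[-0.2,0,0.6],"turn":0},{"grip":-1,"offset":[0,0,0.8],"turn":0},{"grip":-1,"offset":[0,0,0.5],"turn":0},{"grip":-1,"offset":[0.1,0,0],"turn":0},{"grip":-1,"offset":[0.3,0,0],"turn":0},{"grip":-1,"offset":[0.2,0,0],"turn":0}]'; python3 - <<'E'
from h import *
o=get_obs();print(toolmove(o,[.603,.23,.035]),o["ee_pos"])
E
```

```text
time_s: 13.3
ee_pos: [0.5969, 0.2079, 0.0338]
ee_rot: [-0.018, -0.674, 0.738, -0.029]
ft_force: [7.9, 53.9, -21.8]
width: 0.0005
(array([-0.56220581, -0.10239448, -0.06526455]), array([[-0.09178811, -0.99570516,  0.01209034],
       [-0.99357916,  0.0907721 , -0.06753422],
       [ 0.0661467 , -0.01821155, -0.9976437 ]])) [0.59688922 0.20785164 0.0338085 ]
```

```bash
python3 -m creep '[{"grip":-1,"offset":[0.05,0,0],"turn":0},{"grip":-1,"offset":[0.05,0,0],"turn":0},{"grip":-1,"offset":[0.1,0,0],"turn":0}]'; python3 - <<'E'
from h import *
o=get_obs();print(toolmove(o,[.603,.23,.035])[1][:,2],o["ee_pos"])
E
```

```text
time_s: 13.6
ee_pos: [0.597, 0.209, 0.0348]
ee_rot: [-0.007, -0.673, 0.74, -0.023]
ft_force: [6.0, 24.6, -16.6]
width: 0.0007
[ 0.02040943 -0.04298147 -0.99886738] [0.59696958 0.2089594  0.03475903]
```

```bash
python3 -m creep '[{"grip":-1,"offset":[0.1,0,0],"turn":0},{"grip":-1,"offset":[0.1,0,0],"turn":0},{"grip":-1,"offset":[0.1,0,0],"turn":0}]'; python3 - <<'E'
from h import *
o=get_obs();print(toolmove(o,[.603,.23,.035])[1][:,2],o["ee_pos"])
E
```

```text
time_s: 13.9
ee_pos: [0.5974, 0.2101, 0.035]
ee_rot: [0.008, -0.671, 0.741, -0.015]
ft_force: [4.7, 20.0, -13.9]
width: 0.0004
[ 0.03234363 -0.01055196 -0.99942111] [0.59739188 0.21008264 0.03504399]
```

```bash
python3 -m creep '[{"grip":-1,"offset":[-0.3,0,-0.2],"turn":0},{"grip":-1,"offset":[0,0,-0.8],"turn":0},{"grip":-1,"offset":[0,0,-1],"turn":0},{"grip":-0.2,"offset":[0,0,-0.8],"turn":-0.5},{"grip":-0.2,"offset":[0,0,0],"turn":-1},{"grip":-0.2,"offset":[0,0,0],"turn":-1},{"grip":-0.2,"offset":[0,0,0],"turn":-1},{"grip":-0.2,"offset":[0,0,0],"turn":-1},{"grip":-0.2,"offset":[0,0,0],"turn":-1},{"grip":-0.2,"offset":[0,0,0],"turn":-1},{"grip":-0.2,"offset":[0,0,0],"turn":-1},{"grip":-0.2,"offset":[0,0,0],"turn":-1}]'; python3 - <<'E'
from h import *
o=get_obs();m,Rm=toolmove(o,[.503,.083,.15]);print(m,np.degrees(np.arctan2(Rm[1,0],Rm[0,0])),Rm[:,2],o["ee_pos"])
E
```

```text
time_s: 15.1
ee_pos: [0.6025, 0.2143, 0.1782]
ee_rot: [-0.01, 0.899, -0.437, 0.031]
ft_force: [-0.1, 0.5, -0.0]
width: 0.0381
[1.01510039 4.01204647 0.5755224 ] -51.93438448723243 [ 0.06465465 -0.0097045  -0.99786051] [0.60251427 0.21427226 0.17824145]
```

```bash
python3 -m creep '[{"grip":-0.2,"offset":[0,0,0],"turn":-1},{"grip":-0.2,"offset":[0,0,0],"turn":-1},{"grip":-0.2,"offset":[0,0,0],"turn":-1},{"grip":-0.2,"offset":[0,0,0],"turn":-1},{"grip":-0.2,"offset":[0,0,0],"turn":-1},{"grip":-0.2,"offset":[0,0,0],"turn":-1},{"grip":-0.2,"offset":[0,0,0],"turn":-1},{"grip":-0.2,"offset":[0,0,0],"turn":-1},{"grip":-0.2,"offset":[0,0,0],"turn":-1},{"grip":-0.2,"offset":[0,0,0],"turn":-1},{"grip":-0.2,"offset":[0,0,0],"turn":-1},{"grip":-0.2,"offset":[0,0,0],"turn":0}]'; python3 - <<'E'
from h import *
o=get_obs();m,Rm=toolmove(o,[.503,.083,.15]);print(m,np.degrees(np.arctan2(Rm[1,0],Rm[0,0])),Rm[:,2],o["ee_pos"])
E
```

```text
time_s: 16.3
ee_pos: [0.6097, 0.2022, 0.2069]
ee_rot: [0.008, 0.998, 0.043, 0.049]
ft_force: [0.1, 0.5, 0.3]
width: 0.0378
[-3.03908949  2.7158976   1.18620758] 4.951723767038917 [ 0.09898482 -0.01159544 -0.99502138] [0.60967179 0.20221997 0.20690811]
```

```bash
python3 -m creep '[{"grip":-1,"offset":[-0.4,0,0],"turn":-1},{"grip":-1,"offset":[-0.6,0,0],"turn":-0.8},{"grip":-1,"offset":[-0.7,0,0],"turn":0},{"grip":-1,"offset":[-0.4,0,0],"turn":0},{"grip":-1,"offset":[0,0,0],"turn":0}]'; python3 - <<'E'
from h import *
o=get_obs();m,Rm=toolmove(o,[.52,.192,.035]);print(m,np.degrees(np.arctan2(Rm[1,0],Rm[0,0])),Rm[:,2],o["ee_pos"])
cv2.imwrite("pics/w11.png",camera("wrist"))
E
```

```text
time_s: 16.8
ee_pos: [0.5275, 0.1825, 0.2058]
ee_rot: [0.012, 0.992, 0.117, 0.054]
ft_force: [-0.2, 0.2, 0.1]
width: 0.0038
[-0.5689935  -0.43176528  4.22074049] 13.605638890828612 [ 0.10933565 -0.01192329 -0.99393337] [0.52753811 0.18254821 0.2058027 ]
```

View pics/w11.png

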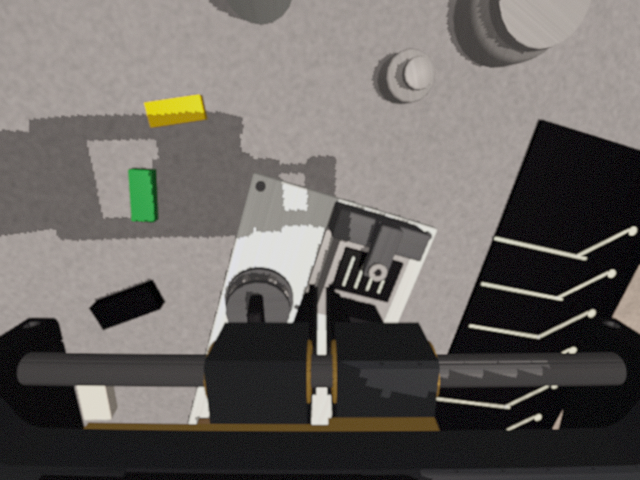

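```bash
python3 -m creep '[{"grip":-1,"offset":[-0.5,-0.3,0.5],"turn":0},{"grip":-1,"offset":[-0.2,-0.1,1],"turn":0},{"grip":-1,"offset":[0,0,1],"turn":0},{"grip":-1,"offset":[0,0,0.8],"turn":0},{"grip":-1,"offset":[0,0,0.3],"turn":0},{"grip":-1,"offset":[0,0,0],"turn":0}]'; python3 - <<'E'
from h import *
o=get_obs();m,Rm=toolmove(o,[.52,.192,.035]);print(m,np.degrees(np.arctan2(Rm[1,0],Rm[0,0])),Rm[:,2],o["ee_pos"])
cv2.imwrite("pics/w12.png",camera("wrist"))
E
```

```text
time_s: 17.45
ee_pos: [0.5234, 0.1912, 0.0644]
ee_rot: [0.011, 0.992, 0.113, 0.063]
ft_force: [0.5, 0.5, 0.5]
width: 0.0006
[-0.16853617 -0.06521596  0.71672695] 13.15291261995453 [ 0.1274552  -0.00820095 -0.99181042] [0.52344296 0.19121646 0.06435473]
```

View pics/w12.png

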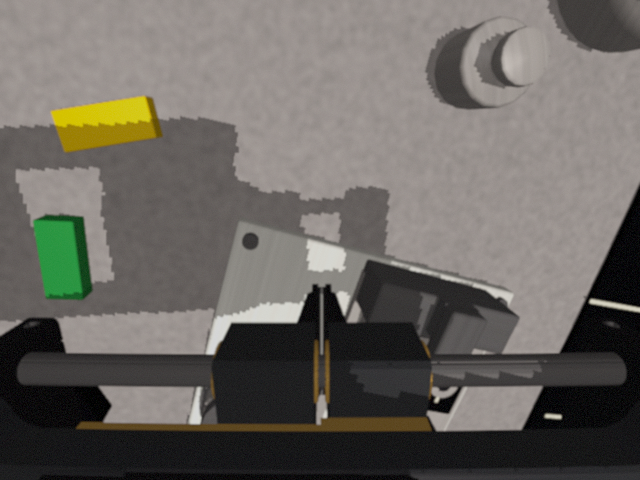

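```bash
python3 -m creep '[{"grip":-1,"offset":[-0.2,0,0.4],"turn":0},{"grip":-1,"offset":[0,0,0.3],"turn":0},{"grip":-1,"offset":[0.1,0,0],"turn":0},{"grip":-1,"offset":[0.2,0,0],"turn":0},{"grip":-1,"offset":[0.1,0,0],"turn":0},{"grip":-1,"offset":[0.1,0,0],"turn":0},{"grip":-1,"offset":[0.1,0,0],"turn":0}]'; python3 - <<'E'
from h import *
o=get_obs();m,Rm=toolmove(o,[.52,.192,.035]);print(m,np.degrees(np.arctan2(Rm[1,0],Rm[0,0])),Rm[:,2],o["ee_pos"])
E
```

```text
time_s: 18.2
ee_pos: [0.5502, 0.1964, 0.0491]
ee_rot: [0.011, 0.991, 0.112, 0.068]
ft_force: [-15.9, -3.2, 6.6]
width: 0.0004
[-0.80101396 -0.07170344  0.24555682] 13.043088188814238 [ 0.1364237  -0.00590734 -0.99063297] [0.55023564 0.19643072 0.04905259]
```

```bash
python3 -m creep '[{"grip":-1,"offset":[-0.3,0,0.1],"turn":0},{"grip":-1,"offset":[0,0,0.4],"turn":0},{"grip":-1,"offset":[0,0,0.2],"turn":0},{"grip":-1,"offset":[0.1,0,0],"turn":0},{"grip":-1,"offset":[0.1,0,0],"turn":0},{"grip":-1,"offset":[0.1,0,0],"turn":0},{"grip":-1,"offset":[0.1,0,0],"turn":0}]'; python3 - <<'E'
from h import *
o=get_obs();m,Rm=toolmove(o,[.52,.192,.035]);print(m,np.degrees(np.arctan2(Rm[1,0],Rm[0,0])),Rm[:,2],o["ee_pos"])
E
```

```text
time_s: 18.9
ee_pos: [0.5479, 0.1959, 0.0173]
ee_rot: [0.012, 0.992, 0.111, 0.052]
ft_force: [-16.6, -2.1, 13.9]
width: 0.0002
[-0.65378345 -0.04138314 -0.51269608] 12.873259876557098 [ 0.10665387 -0.01163032 -0.99422819] [0.54791258 0.19594378 0.01732124]
```

```bash
python3 -m creep '[{"grip":-1,"offset":[0.1,0,-0.2],"turn":0},{"grip":-1,"offset":[0.1,0,-0.1],"turn":0},{"grip":-1,"offset":[0.1,0,-0.1],"turn":0},{"grip":-1,"offset":[0.1,0,0],"turn":0},{"grip":-1,"offset":[0.1,0,0],"turn":0},{"grip":-1,"offset":[0.1,0,0],"turn":0}]'; python3 - <<'E'
from h import *
o=get_obs();m,Rm=toolmove(o,[.52,.192,.035]);print(m,np.degrees(np.arctan2(Rm[1,0],Rm[0,0])),Rm[:,2],o["ee_pos"])
E
```

```text
time_s: 19.5
ee_pos: [0.547, 0.1982, 0.0257]
ee_rot: [0.015, 0.994, 0.11, 0.021]
ft_force: [-17.7, -3.4, 14.2]
width: 0.0008
[-0.68328489  0.01124352 -0.25848528] 12.64806731537947 [ 0.04462677 -0.02448785 -0.99870356] [0.54701225 0.19816568 0.02570302]
```

```bash
python3 -m creep '[{"grip":-1,"offset":[0.1,0,0],"turn":0},{"grip":-1,"offset":[0.1,0,0],"turn":0},{"grip":-1,"offset":[0.1,0,0],"turn":0},{"grip":-1,"offset":[0.1,0,0],"turn":0},{"grip":-1,"offset":[0.1,0,0],"turn":0}]'; python3 - <<'E'
from h import *
o=get_obs();m,Rm=toolmove(o,[.52,.192,.035]);print(m,np.degrees(np.arctan2(Rm[1,0],Rm[0,0])),Rm[:,2],o["ee_pos"],o["joints"])
E
```

```text
time_s: 20.0
ee_pos: [0.5457, 0.1978, 0.0262]
ee_rot: [0.02, 0.994, 0.109, -0.01]
ft_force: [-16.7, -4.0, 14.1]
width: 0.0009
[-0.66507511  0.01085615 -0.20430184] 12.443784009476623 [-0.01608175 -0.04157158 -0.9990061 ] [0.54574481 0.19781465 0.0261634 ] [ 0.27329568  0.1814022   1.92652877 -0.04090447  1.06074384  0.07610836]
```

```bash
python3 -m creep '[{"grip":-1,"offset":[-0.2,0,0],"turn":0},{"grip":-1,"offset":[-0.2,0,-0.6],"turn":0},{"grip":-0.2,"offset":[0,0,-0.8],"turn":0},{"grip":-0.2,"offset":[0,0,-0.8],"turn":0},{"grip":-0.2,"offset":[0,0,-0.8],"turn":0},{"grip":-0.2,"offset":[0,0,0],"turn":0}]'; python3 - <<'E'
from h import *
o=get_obs();m,Rm=toolmove(o,[.503,.083,.14]);print(m,np.degrees(np.arctan2(Rm[1,0],Rm[0,0])),Rm[:,2],o["ee_pos"])
cv2.imwrite("pics/w13.png",camera("wrist"))
E
```

```text
time_s: 20.6
ee_pos: [0.5332, 0.1998, 0.1508]
ee_rot: [0.02, 0.994, 0.109, -0.009]
ft_force: [0.8, 1.1, 0.8]
width: 0.0267
[-1.36130569  2.6766529   0.39967665] 12.453753854935425 [-0.013701   -0.0408182  -0.99907265] [0.53321805 0.19984914 0.1508135 ]
```

View pics/w13.png

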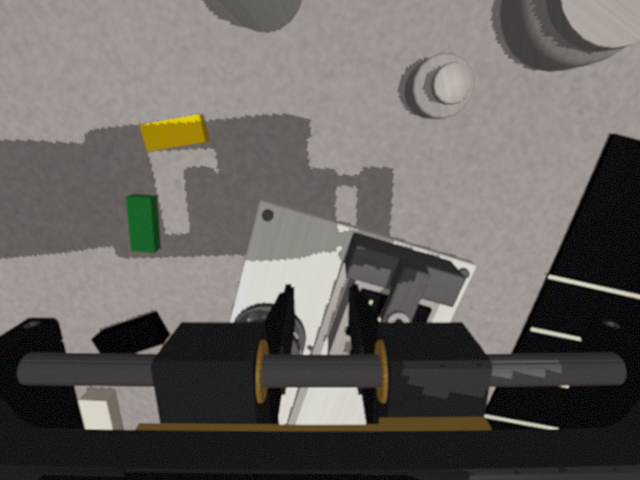

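```bash
python3 -m creep '[{"grip":-0.2,"offset":[-0.4,0.5,0],"turn":0},{"grip":-0.2,"offset":[-0.4,0.6,0],"turn":0},{"grip":-0.2,"offset":[-0.4,0.6,0],"turn":0},{"grip":-0.2,"offset":[-0.1,0.6,0],"turn":0},{"grip":-0.2,"offset":[0,0.3,0],"turn":0},{"grip":-0.2,"offset":[0,0,0],"turn":0}]'; python3 - <<'E'
from h import *
o=get_obs();m,Rm=toolmove(o,[.503,.083,.14]);print(m,np.degrees(np.arctan2(Rm[1,0],Rm[0,0])),Rm[:,2],o["ee_pos"])
cv2.imwrite("pics/w14.png",camera("wrist"))
W=campose("wrist",o);print(proj(W,[[.503,.083,.084],[.503,.083,.044]]))
E
```

```text
time_s: 21.25
ee_pos: [0.5003, 0.0834, 0.1459]
ee_rot: [0.02, 0.994, 0.11, -0.014]
ft_force: [0.6, 0.3, 0.5]
width: 0.038
[0.06748234 0.01991955 0.14515896] 12.571270128554207 [-0.02432235 -0.04249335 -0.99880065] [0.50033384 0.0834365  0.14585969]
[[329.36443664 262.47511156]
 [329.96539273 243.49475353]]
```

View pics/w14.png

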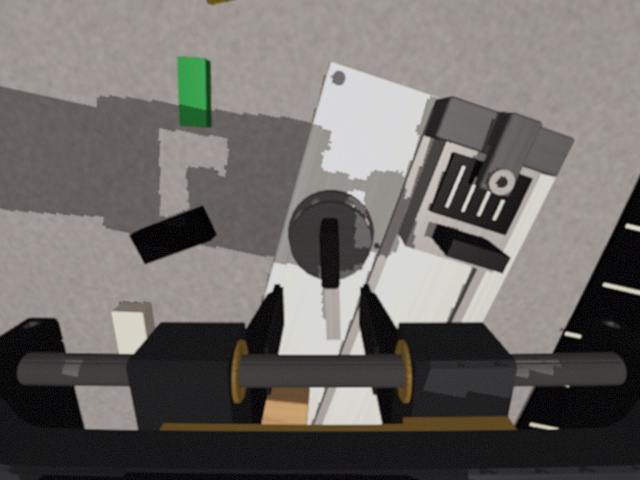

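```bash
python3 - <<'E'
from h import *
a=cv2.imread("pics/w14.png")[190:310,270:390]
cv2.imwrite("pics/w14c.png",cv2.convertScaleAbs(cv2.resize(a,(600,600),interpolation=cv2.INTER_CUBIC),alpha=2.5,beta=10))
E
```

```text
(no output)
```

View pics/w14c.png

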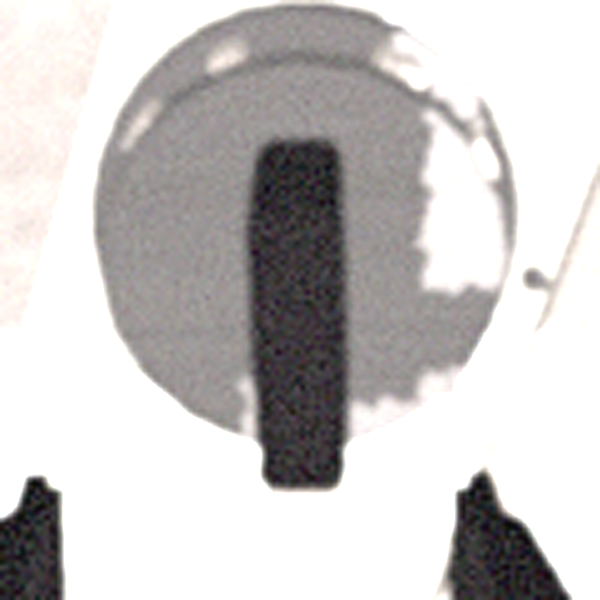

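```bash
python3 - <<'E'
from h import *
o=get_obs();print(toolmove(o,[.5035,.083,.053])[0])
E
python3 -m creep '[{"grip":-0.2,"offset":[0.1,-0.1,0.5],"turn":0},{"grip":-0.2,"offset":[0,0,0.7],"turn":0},{"grip":-0.2,"offset":[0,0,0.6],"turn":0},{"grip":-0.2,"offset":[0,0,0],"turn":0}]'; python3 - <<'E'
from h import *
o=get_obs();m,Rm=toolmove(o,[.5035,.083,.053]);print(m,np.degrees(np.arctan2(Rm[1,0],Rm[0,0])),Rm[:,2],o["ee_pos"])
E
```

```text
[ 0.15396649 -0.03965925  2.31402611]
time_s: 21.7
ee_pos: [0.5029, 0.0895, 0.071]
ee_rot: [0.019, 0.994, 0.111, -0.014]
ft_force: [-0.5, -0.2, -0.2]
width: 0.038
[-0.00578578  0.14655573  0.4562078 ] 12.73146075805485 [-0.02329887 -0.04021339 -0.99891944] [0.50285345 0.08949819 0.07102154]
```

```bash
python3 -m creep '[{"grip":-0.2,"offset":[0,0.15,0.25],"turn":0},{"grip":-0.2,"offset":[0,0,0.2],"turn":0},{"grip":-0.2,"offset":[0,0,0],"turn":0}]'; python3 - <<'E'
from h import *
o=get_obs();m,Rm=toolmove(o,[.5035,.083,.053]);print(m,np.degrees(np.arctan2(Rm[1,0],Rm[0,0])),Rm[:,2],o["ee_pos"])
cv2.imwrite("pics/w15.png",camera("wrist")[150:450,120:520])
E
```

```text
time_s: 22.0
ee_pos: [0.5052, 0.0841, 0.0535]
ee_rot: [0.019, 0.993, 0.112, -0.013]
ft_force: [0.1, -0.2, -0.3]
width: 0.0381
[-0.04725104  0.01592085  0.01336156] 12.841841802886156 [-0.02146004 -0.03969098 -0.99898153] [0.50521133 0.08406151 0.05345607]
```

View pics/w15.png

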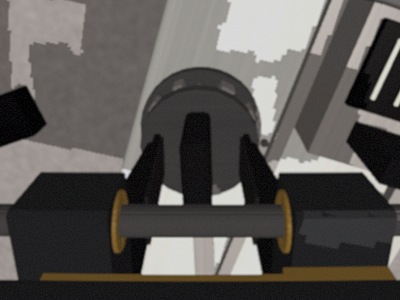

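```bash
python3 -m creep '[{"grip":-1,"offset":[0,0,0],"turn":0},{"grip":-1,"offset":[0,0,0],"turn":0},{"grip":-1,"offset":[0,0,0],"turn":0},{"grip":-1,"offset":[0,0,-0.15],"turn":0},{"grip":-1,"offset":[0,0,-0.15],"turn":0},{"grip":-1,"offset":[0,0,-0.15],"turn":0}]' 45; python3 - <<'E'
from h import *
o=get_obs();m,Rm=toolmove(o,[.5035,.083,.053]);print(m,np.degrees(np.arctan2(Rm[1,0],Rm[0,0])),Rm[:,2])
E
```

```text
time_s: 22.65
ee_pos: [0.5039, 0.084, 0.0702]
ee_rot: [0.019, 0.993, 0.112, -0.014]
ft_force: [3.1, -2.5, -12.8]
width: 0.0127
[-0.00270633  0.00822965  0.43091442] 12.835699640289565 [-0.02300644 -0.04088106 -0.99889912]
```

```bash
python3 -m creep '[{"grip":-1,"offset":[0,0,-0.05],"turn":-0.5},{"grip":-1,"offset":[0,0,0],"turn":-1},{"grip":-1,"offset":[0,0,0],"turn":-1}]'; python3 - <<'E'
from h import *
o=get_obs();m,Rm=toolmove(o,[.5035,.083,.07]);print(m,np.degrees(np.arctan2(Rm[1,0],Rm[0,0])),Rm[:,2],o["wrist_torque"])
E
```

```text
time_s: 22.95
ee_pos: [0.5041, 0.084, 0.0706]
ee_rot: [0.017, 0.975, 0.223, -0.014]
ft_force: [3.3, -1.0, -12.2]
width: 0.013
[-0.02339296  0.01652328  0.01689704] 25.7277055944377 [-0.02030859 -0.04030521 -0.99898101] [ 0.1246646  -1.2682996  -0.00297382]
```

Turning well. Continue.

```bash
python3 -m creep '[{"grip":-1,"offset":[0,0,0],"turn":-1},{"grip":-1,"offset":[0,0,0],"turn":-1},{"grip":-1,"offset":[0,0,0],"turn":-1},{"grip":-1,"offset":[0,0,0],"turn":-1},{"grip":-1,"offset":[0,0,0],"turn":-1},{"grip":-1,"offset":[0,0,0],"turn":-1}]'; python3 - <<'E'
from h import *
o=get_obs();m,Rm=toolmove(o,[.5035,.083,.07]);print(m,np.degrees(np.arctan2(Rm[1,0],Rm[0,0])),Rm[:,2],o["wrist_torque"])
E
```

```text
time_s: 23.55
ee_pos: [0.5042, 0.0841, 0.0679]
ee_rot: [0.013, 0.879, 0.476, -0.016]
ft_force: [1.8, -3.0, -8.6]
width: 0.0127
[-0.03527629  0.00117849 -0.0521255 ] 56.860295866730056 [-0.01613187 -0.03826755 -0.99913731] [-0.08069707 -1.19648052 -0.27164157]
```

```bash
python3 -m creep '[{"grip":-1,"offset":[0,0,-0.1],"turn":-0.8},{"grip":-1,"offset":[0,0,-0.05],"turn":-1},{"grip":-1,"offset":[0,0,0],"turn":-1},{"grip":-1,"offset":[0,0,0],"turn":-1},{"grip":-1,"offset":[0,0,0],"turn":-0.6},{"grip":-1,"offset":[0,0,0],"turn":0}]'; python3 - <<'E'
from h import *
o=get_obs();m,Rm=toolmove(o,[.5035,.083,.07]);print(m,np.degrees(np.arctan2(Rm[1,0],Rm[0,0])),Rm[:,2],o["wrist_torque"])
cv2.imwrite("pics/s16.png",cv2.resize(camera("side")[170:320,215:415],(800,600)))
cv2.imwrite("pics/c16.png",cv2.resize(camera("scene")[185:335,240:440],(800,600)))
E
```

```text
time_s: 24.15
ee_pos: [0.5034, 0.0846, 0.0691]
ee_rot: [0.009, 0.768, 0.64, -0.016]
ft_force: [2.4, -2.1, -11.2]
width: 0.0126
[-0.03930998  0.00825265 -0.02027856] 79.6451230572546 [-0.01377597 -0.03461353 -0.99930582] [ 0.4280107  -1.14376865  0.10250916]
```

View pics/s16.png

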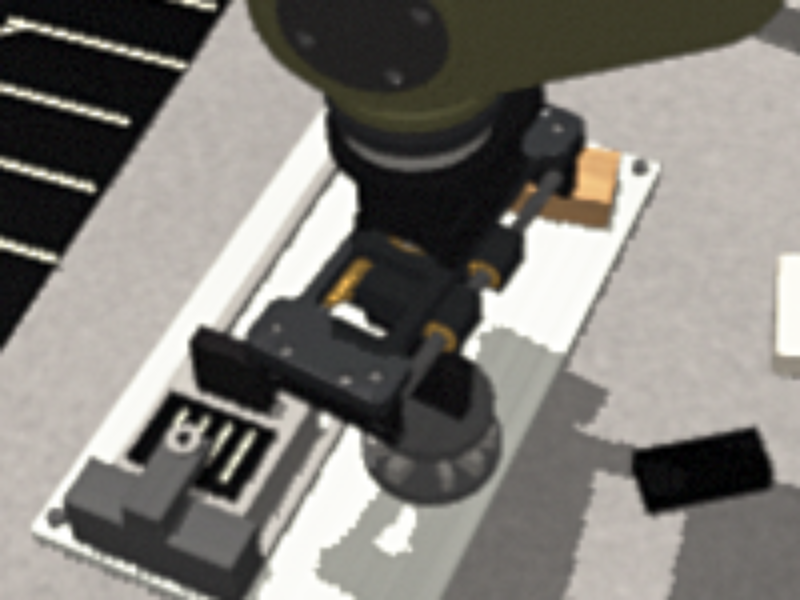

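View pics/c16.png

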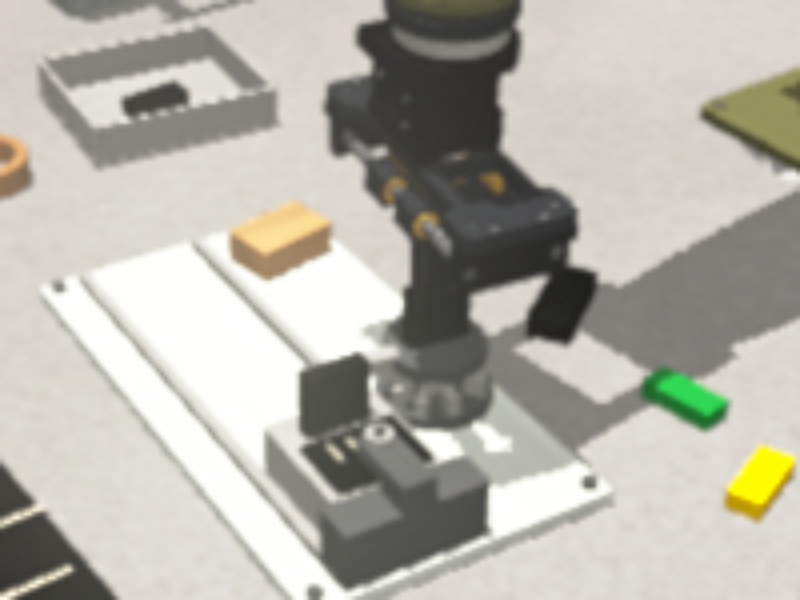

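```bash
python3 -m creep '[{"grip":-1,"offset":[0,0,-0.05],"turn":-0.7},{"grip":-1,"offset":[0,0,0],"turn":-0.5},{"grip":-1,"offset":[0,0,0],"turn":0}]'; python3 - <<'E'
from h import *
o=get_obs();m,Rm=toolmove(o,[.5035,.083,.07]);print(m,np.degrees(np.arctan2(Rm[1,0],Rm[0,0])),Rm[:,2],o["wrist_torque"])
cv2.imwrite("pics/w17.png",camera("wrist"))
E
```

```text
time_s: 24.55
ee_pos: [0.5034, 0.0846, 0.0705]
ee_rot: [0.008, 0.734, 0.679, -0.017]
ft_force: [2.8, -0.4, -11.5]
width: 0.0131
[-0.03833526  0.00689675  0.01396395] 85.57272515503779 [-0.01386689 -0.03415259 -0.99932042] [ 0.46819981 -1.21345081  0.13763899]
```

View pics/w17.png

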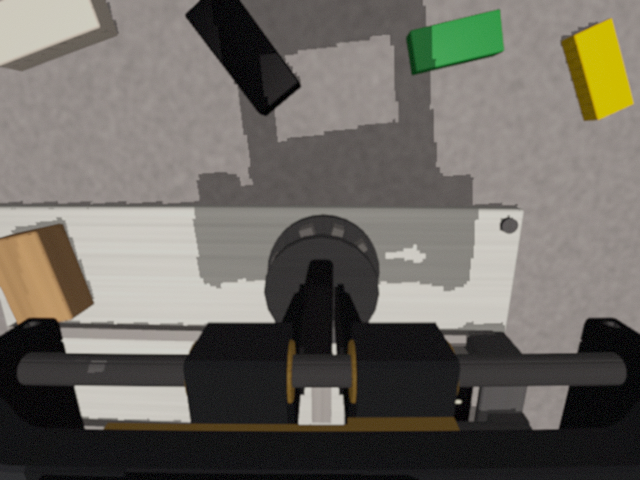

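```bash
python3 -m creep '[{"grip":-1,"offset":[0,0,0.15],"turn":0},{"grip":-1,"offset":[0,0,0.15],"turn":0},{"grip":-1,"offset":[0,0,0.1],"turn":0},{"grip":-1,"offset":[0,0,0],"turn":0}]'; python3 - <<'E'
from h import *
o=get_obs();m,Rm=toolmove(o,[.5035,.083,.053]);print(m,np.degrees(np.arctan2(Rm[1,0],Rm[0,0])),Rm[:,2],o["wrist_torque"])
E
```

```text
time_s: 25.0
ee_pos: [0.5035, 0.0844, 0.0598]
ee_rot: [0.007, 0.735, 0.678, -0.018]
ft_force: [-2.5, -2.4, -8.9]
width: 0.0128
[-0.02925995  0.00429893  0.17222088] 85.34119510333029 [-0.01749644 -0.03410653 -0.99926504] [ 0.368898   -0.27730225 -0.00509699]
```

```bash
python3 -m creep '[{"grip":-1,"offset":[0,0,0.1],"turn":0},{"grip":-1,"offset":[0,0,0.1],"turn":0},{"grip":-1,"offset":[0,0,0.1],"turn":0},{"grip":-1,"offset":[0,0,0],"turn":0}]'
```

```text
time_s: 25.4
ee_pos: [0.5036, 0.0845, 0.0597]
ee_rot: [0.004, 0.736, 0.677, -0.021]
ft_force: [-1.7, -1.7, -9.3]
width: 0.0127
```

```bash
python3 -m creep '[{"grip":-1,"offset":[0,0,0.25],"turn":0},{"grip":-1,"offset":[0,0,0],"turn":0}]'; python3 - <<'E'
from h import *
o=get_obs();m,Rm=toolmove(o,[.5035,.083,.053]);print(m,np.degrees(np.arctan2(Rm[1,0],Rm[0,0])),Rm[:,2],o["wrist_torque"])
cv2.imwrite("pics/c18.png",cv2.resize(camera("scene")[200:300,300:420],(720,600)))
cv2.imwrite("pics/s18.png",cv2.resize(camera("side")[200:320,240:400],(800,600)))
E
```

```text
time_s: 25.6
ee_pos: [0.5049, 0.0844, 0.0599]
ee_rot: [0.004, 0.736, 0.676, -0.022]
ft_force: [-7.3, -3.2, -9.4]
width: 0.0125
[-0.03096406 -0.02766775  0.17441789] 85.18561073402142 [-0.02814766 -0.035846   -0.99896085] [ 0.32734092  0.14085984 -0.0448439 ]
```

View pics/c18.png

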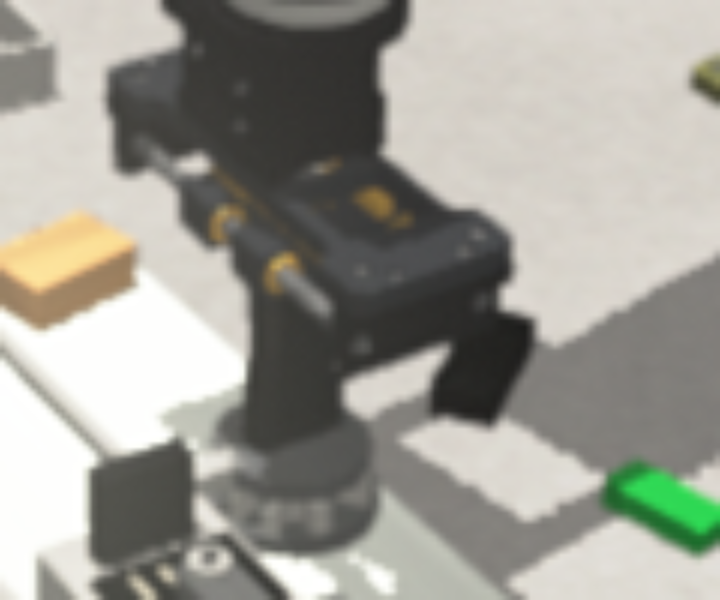

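View pics/s18.png

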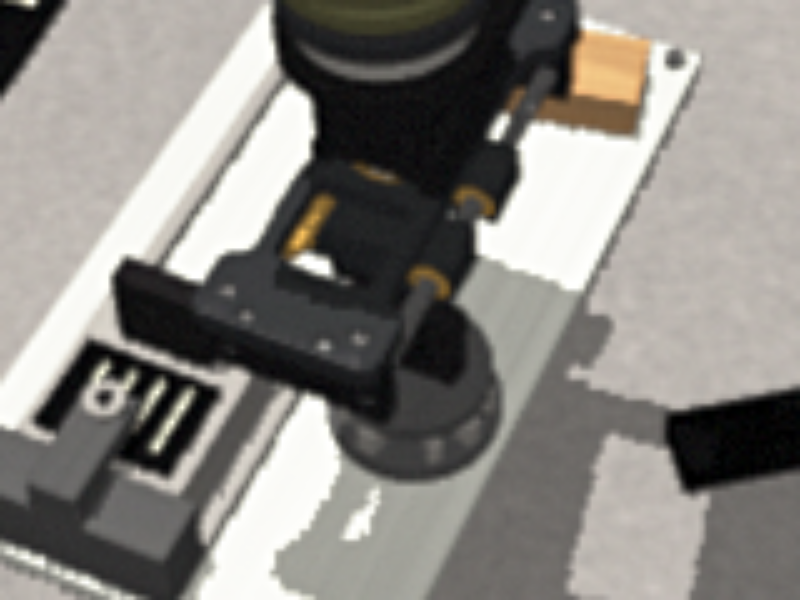

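```bash
python3 -m creep '[{"grip":-0.5,"offset":[0,0,0],"turn":0},{"grip":-0.5,"offset":[0,0,0],"turn":0},{"grip":-0.5,"offset":[0,0,0],"turn":0}]' 20; python3 - <<'E'
from h import *
o=get_obs();m,Rm=toolmove(o,[.5035,.083,.053]);print(m,np.degrees(np.arctan2(Rm[1,0],Rm[0,0])),Rm[:,2],o["wrist_torque"])
cv2.imwrite("pics/c19.png",cv2.resize(camera("scene")[200:300,300:420],(720,600)))
cv2.imwrite("pics/w19.png",camera("wrist"))
E
```

```text
time_s: 26.0
ee_pos: [0.5067, 0.0844, 0.0614]
ee_rot: [0.005, 0.736, 0.676, -0.021]
ft_force: [-0.7, 0.2, -0.8]
width: 0.0233
[-0.03403255 -0.07165277  0.21240162] 85.17611119978815 [-0.02418879 -0.03653702 -0.99903951] [ 0.0881984  -0.20838481 -0.02584556]
```

View pics/c19.png

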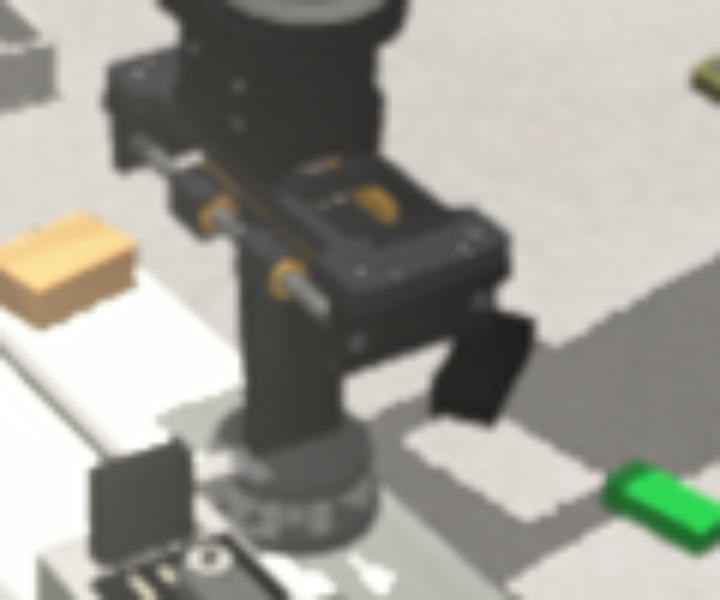

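View pics/w19.png

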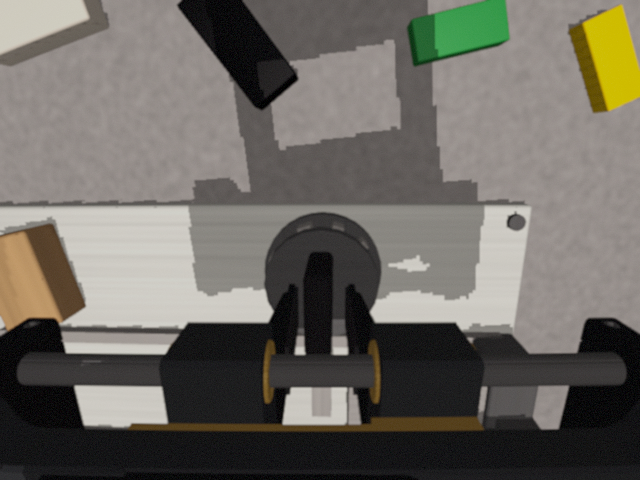

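```bash
python3 -m creep '[{"grip":-0.3,"offset":[0,0,0],"turn":0},{"grip":-0.3,"offset":[0,0,-0.5],"turn":0},{"grip":-0.3,"offset":[0,0,-0.7],"turn":0},{"grip":-0.3,"offset":[0,0,-0.8],"turn":0},{"grip":-0.3,"offset":[0,0,-0.8],"turn":0},{"grip":-0.3,"offset":[0,0,-0.5],"turn":0},{"grip":-0.3,"offset":[0,0,0],"turn":0}]' 20; python3 - <<'E'
from h import *
o=get_obs();m,Rm=toolmove(o,[.5035,.083,.053]);print(m,np.degrees(np.arctan2(Rm[1,0],Rm[0,0])),Rm[:,2],o["joints"])
cv2.imwrite("pics/c20.png",cv2.resize(camera("scene")[200:320,280:420],(700,600),interpolation=cv2.INTER_CUBIC))
cv2.imwrite("pics/s20.png",cv2.resize(camera("side")[200:320,220:380],(800,600),interpolation=cv2.INTER_CUBIC))
cv2.imwrite("pics/w20.png",camera("wrist"))
E
```

```text
time_s: 26.8
ee_pos: [0.51, 0.0898, 0.1978]
ee_rot: [0.005, 0.736, 0.676, -0.022]
ft_force: [0.5, 0.5, 1.0]
width: 0.0329
[-0.04348953 -0.06600551  3.6259537 ] 85.1835291799248 [-0.02549484 -0.03630566 -0.99901547] [ 0.08975173 -0.13924701  1.94092309 -0.03458502  1.36870095 -1.38912232]
```

View pics/c20.png

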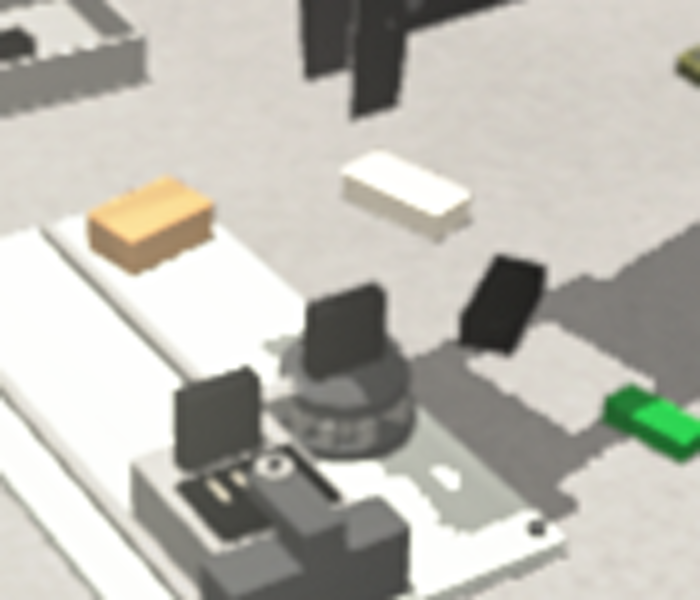

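View pics/s20.png

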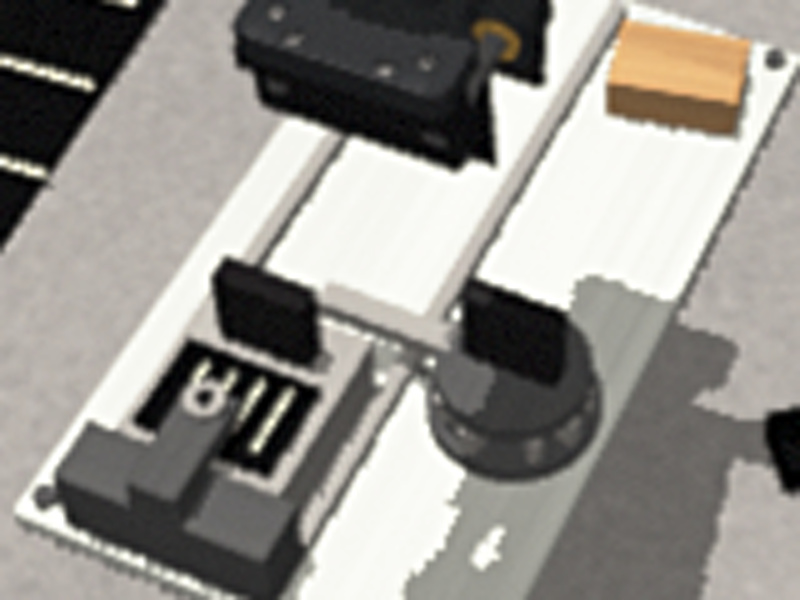

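View pics/w20.png

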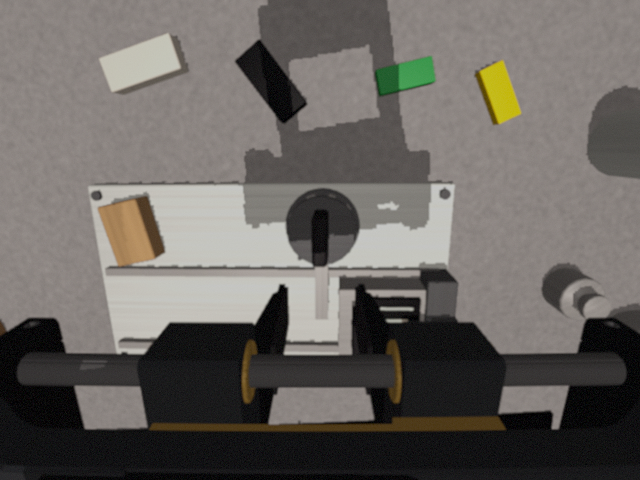

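```bash
python3 - <<'E'
from h import *
cv2.imwrite("pics/sf20.png",camera("side")); cv2.imwrite("pics/cf20.png",camera("scene"))
for n,a0,a1,(x,y) in(("side","pics/side0.png","pics/sf20.png",(290,240)),("scene","pics/scene0.png","pics/cf20.png",(320,245))):
    A=[cv2.resize(cv2.imread(f)[y:y+60,x:x+80],(400,300),interpolation=cv2.INTER_CUBIC) for f in(a0,a1)]
    cv2.imwrite(f"pics/cmp_{n}.png",cv2.convertScaleAbs(np.hstack(A),alpha=1.6))
cp={"side":campose("side"),"scene":campose("scene")}
k=np.array([.5035,.083])
for n in cp:
  for p in(0,.006,.012):
    d=proj(cp[n],[[*k,.044+p],[*k,.028+p]]);t=np.linspace(0,6.28,60)
    C=proj(cp[n],np.c_[k[0]+.032*np.cos(t),k[1]+.032*np.sin(t),np.full(60,.044+p)])
    e=np.array([np.cos(-.08),np.sin(-.08)]);q=np.array([-e[1],e[0]])
    B=proj(cp[n],[[*(k+a*.021*e+b*.0065*q),.084+p] for a in(1,-1) for b in(1,-1)])
    print(n,p,"disc",C.min(0).round(1),C.max(0).round(1),"bar",B.round(1).tolist())
E
```

```text
side 0 disc [306.7 258.6] [339.  285.1] bar [[311.4, 258.3], [314.3, 253.4], [331.4, 265.6], [334.2, 260.6]]
side 0.006 disc [306.6 256.8] [339.1 283.4] bar [[311.3, 256.4], [314.3, 251.5], [331.5, 263.8], [334.2, 258.7]]
side 0.012 disc [306.5 255. ] [339.2 281.6] bar [[311.3, 254.4], [314.2, 249.5], [331.5, 261.9], [334.3, 256.8]]
scene 0 disc [334.5 264.4] [361.2 279.8] bar [[342.2, 261.9], [339.3, 259.2], [357.3, 256.8], [354.2, 254.2]]
scene 0.006 disc [334.5 262.3] [361.3 277.7] bar [[342.3, 259.7], [339.3, 257.0], [357.4, 254.7], [354.3, 252.1]]
scene 0.012 disc [334.6 260.3] [361.4 275.6] bar [[342.3, 257.6], [339.4, 254.9], [357.5, 252.6], [354.4, 250.0]]
```

View pics/cmp_side.png

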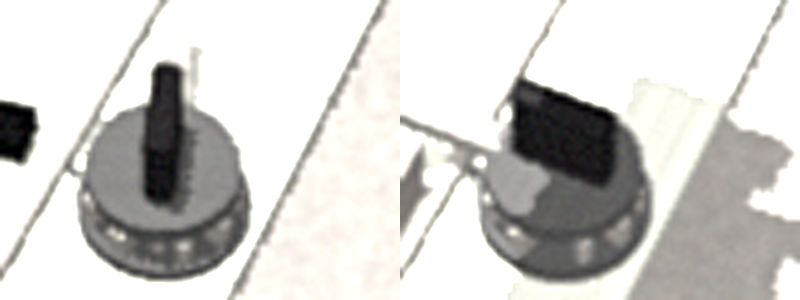

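View pics/cmp_scene.png

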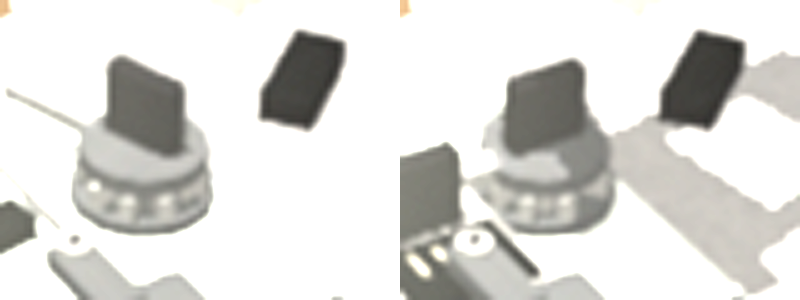

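```bash
python3 - <<'E'
from h import *
# vertical shift of the disc's lit/ dark rim between start and now: front rim columns, row intensity gradient
for n,a0,a1,xs,ys in(("side","pics/side0.png","pics/sf20.png",(306,340),(275,298)),("scene","pics/scene0.png","pics/cf20.png",(334,363),(274,294))):
    A=[cv2.imread(f,0)[ys[0]:ys[1],xs[0]:xs[1]].astype(np.float32) for f in(a0,a1)]
    for lo,hi in((0,.5),(.25,.75),(.5,1)):
        w=A[0].shape[1];s=slice(int(lo*w),int(hi*w))
        G=[np.abs(cv2.Sobel(a,cv2.CV_32F,0,1))[:,s].mean(1) for a in A]
        best=[]
        r=np.arange(len(G[0]))
        for d in np.arange(-4,4.01,.25):
            best.append((np.corrcoef(np.interp(r[4:-4]+d,r,G[1]),G[0][4:-4])[0,1],d))
        print(n,lo,max(best))
W=campose("wrist",get_obs())
e=ray(W,(321,317),.044);print("finger end",e,"dir deg",np.degrees(np.arctan2(e[1]-.083,e[0]-.5035)),"len",np.hypot(e[1]-.083,e[0]-.5035))
E
```

```text
side 0 (np.float64(0.8253245424211016), np.float64(-3.25))
side 0.25 (np.float64(0.28110104298540683), np.float64(0.25))
side 0.5 (np.float64(0.9440532444738425), np.float64(0.0))
scene 0 (np.float64(0.72181021270158), np.float64(2.75))
scene 0.25 (np.float64(0.9667541889594149), np.float64(0.25))
scene 0.5 (np.float64(0.9112625693276136), np.float64(0.5))
finger end [0.5830901  0.07615659 0.044     ] dir deg -4.914384426897897 len 0.0798837677476426
```

```bash
python3 - <<'E'
from plant import *
print(finish_job(), get_obs()["time_s"])
E
```

```text
the job is handed in; nothing more can be done
the job is handed in; nothing more can be done
```

View pics/cf20.png

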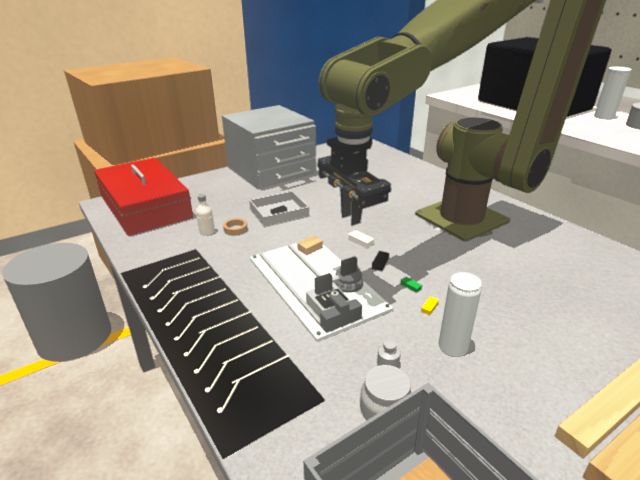

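I put the black offcut in the scrap tray, slid the carriage against the end stop, and set the selector knob in the lock notch. I handed the job in after about 27 s; no verdict was reported.

- **Offcut:** the last scene picture shows it in the tray, near pixel (280, 210). The bystanders look unmoved.
- **Carriage:** the wrist picture shows it flush against the end stop. I pushed it until the force reached about 15 N.
- **Knob angle:** the finger measures about -4.9° in the world frame, against a fixture angle of about -4.5°. It lies straight across the slideway behind the carriage.
- **Knob height:** I compared pictures from the start and the end. The unshadowed disc edges moved 0 to 0.5 pixel, where a knob 6 mm up would show about 2 pixels, so I take it to be fully home.

Some checks did not agree:
- **Shadowed disc edges:** the two edge comparisons on the shadowed side gave shifts of about 3 pixels in opposite directions, and a third barely matched. I did not rely on these.
- **Lowering the knob:** the tool stopped about 6 mm above the height where it had gripped, with about 9 N still pulling down. I think the grip had slipped up the bar. The knob did not visibly move when I let go, and the force fell to about 1 N.
- **Tool tilt:** the tool tilted up to about 8° on the way. I straightened it by pressing the closed fingertips against the fixed end stop. The highest force I read there was about 54 N, on the fingers, below the 120 N wrist limit.

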